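# Put a stray cap away in the sliding-cover case and book it in

## Robot

A 6-joint arm with a two-finger parallel gripper is mounted at the origin on a cart in front of the work surface, level with it; the furniture and walls round the work are solid. World frame = base frame: x ahead of the robot, y to its left, z up, the work surface at z = 0. Lengths are in m, angles in rad, forces in N, time in s.
With the tool pointing down it reaches from about 0.35 to 0.775 m from the base axis. Payload 5.5 kg.
Tool frame: the origin (TCP) lies on the centre line of the jaws, within the pads' length; the fingertips stand 11 mm ahead of it and the grasp point (between the pads) lies 8 mm behind it; z points along the fingers, y is the direction in which the jaws open and shut (so a half turn about z gives the same grasp; the last joint's range is limited). The gripper opens to 85 mm and grips with 20 to 120 N. Pads are 22 mm wide; open, the fingers measure 114 mm over their backs; the gripper's body (76 mm by 85 mm) begins 54 mm behind the grasp point. The pads swing forward as they close: fully open they stand 13 mm farther back than shut.
Start: joints at [-1.448, 0.313, 0.046, 1.304, 0, 1.431], TCP at [0.149, -0.555, 0.242] pointing down, gripper open.
Joint ranges: [-2.76, 2.76], [-0.86, 1.69], [-1.03, 1.26], [-2.2, 2.34], [-1.47, 1.5], [-3.14, 3.14]. Speed limits (rad/s): [2.57, 2.57, 3.14, 3.14, 3.14, 3.14].

## Interface

Orientations are given as a unit quaternion [w, x, y, z].
In Python, from workcell import env, imaging, order gives the robot as it stands. The module is installed in compiled form; this text tells all that it offers.
- The arm moves only by the tool move_arm, never from a script. Its argument "deltas" is one flat list of numbers, 7 for each row, row after row: the gripper's target within -1 to 1 (shut at 1, half-way at 0, fully open at -1), then the shift along the tool's x, y, z in m, then the turn, a rotation vector about the tool's x, y, z in degrees. In form: [jaw, tx, ty, tz, ax, ay, az, jaw, tx, ty, tz, ax, ay, az, ...]. A call has 1 to 10 rows; each row shifts and turns the commanded pose from where the row before left it, along the tool's axes as they then stand; what a row does not reach is not made up. A row lasts 1/8 s, in which the tool goes at most 62.5 mm and 10.7 degrees, less where a joint would pass 70% of its speed; a pose out of reach is approached as far as the arm can. A call is refused whole if a number of a shift passes 0.0625 or a number of a turn 10.7, either way. A call with a gripper value outside its range is refused whole. The fingers move at their own pace and stop on an object; "squeeze" is the grip in N (left out, the last holds). Time passes only in rows, so rows that do not move let the fingers close. It gives the time, the measured TCP pose, the force and the opening at its end, in the units of the state.
- env.get_state(): the state, without advancing time (a new reading comes with each control period).
- imaging.read_camera(name): name is "side" or "top"; returns a dict with "img" (400x640x3 uint8, red, green, blue), "z_map" (400x640 float32, m along the optical axis (not along the pixel's ray), 0 where there is no reading), "fx", "fy", "cx", "cy" (pixels), "rvec" (rotation vector, rad) and "tvec" (3), from world to camera coordinates, as OpenCV has them. Camera axes: x right, y down, z forward; pixel columns grow to the right and rows downward; lengths in m; the calibration is good to about 2 mm. A picture is of the moment at which its call begins.
- order.hand_in(): hands the job in, once; it reports no verdict.
Trained networks look in a picture, given as the dict that the camera call returned (one of the last four; its "shot" number tells which), for a name from the list of things; names that differ only in an ending like _2 or _b are one class to them, and where a whole thing is asked for, a point or a joint stands for the part that bears it (a point fixed in the world has none). Each returns a list of dicts, best first, with "confidence" (0 to 1); they miss things now and then, are a little off and sometimes report something else, mostly with a low value. They report only what shows in the picture. A call takes as long as a camera call.
- imaging.recognise(picture, thing): "centre" ([column, row] in pixels, amid what is visible of it).
- imaging.cut_out(picture, thing): "mask" (400x640 bool, what is visible of it) and "centre" ([column, row] in pixels, amid what is visible of it).
The state is a dict: "clock": time; "joint_pos": joint angles; "qvel": joint speeds; "tau": joint torques, N m; "tcp_pos": TCP position; "orientation": TCP orientation; "wrist_force": force on the tool from outside, world axes, zero at the start; "ft_torque": the same for the moment, N m; "finger_gap": finger opening in m.
Only numpy, scipy, OpenCV 4.12 (cv2) and the standard library are available. Lean on these libraries where they do the work, as an engineer would, in place of code of your own. Each camera call takes 0.05 s, during which the arm holds its last target.

## Task

Put the small loose bottle cap away in the case that stands on the sloped stand under the low shelf: slide its cover back, lay the cap in the empty front compartment, slide the cover fully shut, then press the tally key at the right end of the case just until it clicks, without ramming it against its stop, and let it come up again. Leave the wide cap, the tape roll and the beaker where they stand.

Things in the scene. Friction and masses are not known exactly. Their poses are not given: they have to be found in the camera images.
- case: Grey case with sliding metal cover, fixed on a sloped stand. Origin: middle of the storage mouth; x up the slope, away from the robot; y left, along the cover's travel; z square out of the mouth, 25 deg from vertical, leaning to the robot. Case x -55..55, y -116..160 mm. Runner lips rise to z 7.5 where |x| > 48. Left of y 54: deck under the open cover. Right of y -54: closed block with the key.
- front_pocket (a point): Centre of the floor of the empty front compartment, case axes; at x -22, y 0, z -36 mm in the case frame. The compartment is 57 (x) by 100 (y) mm and 36 mm deep below the mouth; walls 4 mm. A divider (top 30 mm above the floor) parts it from the rear row, which is full of caps.
- shelf_edge (a point): Middle of the lower front edge of the sheet-metal shelf (part of the stand) that hangs over the case: 0.35 m above the desk, 210 mm above and 5 mm nearer the robot than the case's origin. The shelf runs back 112 mm and over the case's whole length, so an upright tool does not fit on the case; one leaning back square to the cover does.
- cover_grip (a point): Centre of the black grip rib on the cover, case axes. Rib 50 (x) by 14 (y, direction of travel) by 18 mm high: its top is 9 mm above this point, the cover sheet's face 9 mm below. At cover = 0 it is at x 0, y 0, z 13 mm in the case frame; it moves along +y as the cover opens. The sheet is 102 by 106 mm; its right edge is 53 mm to the right (-y) of this point.
- cover (a joint): Travel of the cover in m: 0 fully shut against its stop, 0.100 fully open, when the storage is clear. It stays where it is left; about 2.5 N of runner friction.
- key_seat (a point): Point on the end block's top straight below the middle of the round tally key; at x 0, y -86, z -1 mm in the case frame. The key is a black rubber button 24 mm across in a 40 mm collar. The collar is shimmed: the key's top stands 14 to 22 mm (unknown) above this point along the case's z, the collar's face 12 mm lower. Find it by touch. It moves along the case's -z.
- tally_key (a joint): How far the key is pressed in m: 0 at rest, 0.008 at its hard stop. Dome key: the force rises to about 5 N at 2 mm, then it clicks and the force falls below 2 N at 4.5 to 6 mm, then rises steeply: 6 N at 7 mm, 11 N at 7.5 mm, 20 N at the stop. It springs back when let go.
- cap_center (a point): Centre (half-way up) of the small white screw cap that lies loose on the desk in front of the stand: round, 31 mm across, 20 mm high, solid, 10 to 17 g. z points up.
- wide_cap: Wide yellow canister cap, 62 mm across, 22 mm high, on the desk in front of the stand; not to be moved. Origin at its underside.
- packing_tape: Brown roll of tape, 98 mm across, 48 mm high, lying on the desk left of the stand; not to be moved. Origin at its underside.
- beaker: Empty clear beaker, 70 mm across, 90 mm high, standing left of the stand; not to be moved. Origin at its underside.

How it is judged:
On the way, in this order (a step that is already met when the one before it is completed fails the run):
1. the cover has been slid back (value of joint cover above 0.085 m), for 0.2 s.
2. the cap lies in the empty front compartment, let go (x of cap_center in the frame of case between -0.052 and 0 m and y of cap_center in the frame of case between -0.05 and 0.05 m and z of cap_center in the frame of case between -0.04 and -0.012 m and contact force between the fingers and cap below 0.1 N), for 0.2 s.
3. the cover is fully shut (value of joint cover below 0.003 m), for 0.2 s.
4. the tally key has been pressed past its click (over 3 mm) (value of joint tally_key above 0.003 m), for 0.04 s.
At the end, for the whole second after the job is handed in: The cap lies at rest in the front compartment (its centre in front of the divider, inside the walls and at least 12 mm below the mouth), the cover is shut to within 3 mm of its stop, and the tally key is up again (within 1.5 mm) (value of joint cover below 0.003 m and value of joint tally_key below 0.0015 m and x of cap_center in the frame of case between -0.052 and 0 m and y of cap_center in the frame of case between -0.05 and 0.05 m and z of cap_center in the frame of case between -0.04 and -0.012 m and linear speed of cap below 0.02 m/s); the robot touches nothing.
It fails at once if the tally key is rammed against its stop (pressed beyond 7.8 mm) (value of joint tally_key above 0.0078 m).
It fails at once if the wide cap is moved by more than 3 cm (distance of wide_cap from where it was at the start of the episode above 0.03 m).
It fails at once if the tape roll is moved by more than 3 cm (distance of packing_tape from where it was at the start of the episode above 0.03 m).
It fails at once if the beaker is moved by more than 3 cm (distance of beaker from where it was at the start of the episode above 0.03 m).
It also fails if it takes over 72 s, if anything falls off the work surface, if the arm or the gripper's body presses on something with over 40 N, if the wrist force passes 120 N, or if a joint passes its speed limit or range.

## Working session

There is one attempt and no reset: what is moved stays moved. The work goes in short steps, Python scripts to look and compute and a tool call to move; the robot and the scene stay as the last step left them, time stands still between calls to the robot, and variables do not carry over. Pictures are saved under pics/ and viewed, and the job is handed in when it is done.

Besides the shell and the picture viewer there is one more tool, called after "Call:" by a JSON object that holds its "name" and its "arguments". move_arm: Moves the arm, as the interface text tells. Its arguments: {"type":"object","properties":{"deltas":{"type":"array"},"squeeze":{"type":"number"}},"required":["deltas"]}

```bash
mkdir -p pics; cat > h.py <<'E'
import numpy as np, cv2
from scipy.spatial.transform import Rotation as R
from workcell import env, imaging, order
def save(p,name): cv2.imwrite('pics/'+name, cv2.cvtColor(p['img'],cv2.COLOR_RGB2BGR))
def cam(p):
    return R.from_rotvec(np.array(p['rvec']).ravel()), np.array(p['tvec']).ravel()
def cloud(p):
    z=p['z_map']; v,u=np.mgrid[0:z.shape[0],0:z.shape[1]]
    P=np.stack([(u-p['cx'])/p['fx']*z,(v-p['cy'])/p['fy']*z,z],-1)
    Rm,t=cam(p); W=(P-t)@Rm.as_matrix()
    W[z==0]=np.nan
    return W
def proj(p,X):
    Rm,t=cam(p); c=Rm.apply(np.atleast_2d(X))+t
    return np.stack([c[:,0]/c[:,2]*p['fx']+p['cx'],c[:,1]/c[:,2]*p['fy']+p['cy']],-1)
def st():
    s=env.get_state()
    for k in s: print(k,np.round(s[k],4))
    return s
E
python3 - <<'E'
from h import *
st()
for c in ['side','top']:
    p=imaging.read_camera(c); save(p,c+'0.png')
    Rm,t=cam(p); print(c,'campos',-Rm.inv().apply(t), 'fwd',Rm.inv().apply([0,0,1]))
    W=cloud(p)
    for th in ['case','cover_grip','key_seat','cap_center','wide_cap','packing_tape','beaker','shelf_edge']:
        try:
            for d in imaging.cut_out(p,th)[:2]:
                m=d['mask']; print(th,round(d['confidence'],2),np.round(d['centre'],1),m.sum(),np.round(np.nanmedian(W[m],0),4),np.round(np.nanmin(W[m],0),3),np.round(np.nanmax(W[m],0),3))
        except Exception as e: print(th,e)
E
```

```text
clock 0.0
joint_pos [-1.4476  0.314   0.045   1.3036 -0.      1.4312]
qvel [ 0.0005 -0.0005 -0.0008  0.0002  0.0003  0.0014]
tau [-0.00000e+00 -4.80630e+01  2.98532e+01  1.95000e-02 -1.00000e-04
  0.00000e+00]
tcp_pos [ 0.1493 -0.5547  0.2414]
orientation [-9.000e-04  9.914e-01  1.310e-01  0.000e+00]
wrist_force [-0.5654 -0.2502 -0.1161]
ft_torque [0.0028 0.0088 0.0124]
finger_gap 0.0857
side campos [ 0.38743885 -0.81365145  0.71435958] fwd [ 0.18204175  0.81023345 -0.55711988]
case 0.63 [362.7 249.8] 5114 [ 0.6296 -0.2053  0.14  ] [ 0.558 -0.428 -0.003] [0.773 0.175 0.268]
cover_grip 0.91 [356.6 238. ] 1554 [ 0.6253 -0.1836  0.146 ] [ 0.583 -0.232  0.102] [ 0.672 -0.114  0.17 ]
key_seat 0.57 [358.6 249.9] 5119 [ 0.6293 -0.2059  0.1398] [ 0.558 -0.437 -0.003] [0.773 0.169 0.268]
cap_center 0.76 [264.7 330.5] 267 [ 0.414  -0.2688  0.018 ] [ 0.398 -0.28  -0.002] [ 0.432 -0.229  0.023]
wide_cap 0.82 [270.2 277.8] 514 [ 0.4438 -0.1138  0.0071] [ 0.414 -0.151 -0.001] [ 0.472 -0.087  0.025]
wide_cap 0.27 [359.4 248.3] 5119 [ 0.6294 -0.2054  0.1399] [ 0.558 -0.428 -0.003] [0.773 0.175 0.268
[... 628 characters left out ...]
.3] 2431 [ 0.6216 -0.1743  0.1393] [ 0.574 -0.31   0.006] [ 0.669 -0.039  0.179]
cap_center 0.57 [374.6 243.6] 46 [ 0.415  -0.2638  0.0216] [ 0.405 -0.274  0.013] [ 0.425 -0.25   0.031]
cap_center 0.4 [347.5 172.5] 2572 [ 0.6216 -0.1713  0.1392] [ 0.574 -0.333 -0.002] [ 0.669 -0.03   0.363]
wide_cap 0.67 [332.7 235.9] 237 [ 0.4464 -0.1198  0.0073] [ 0.418 -0.146 -0.005] [ 0.475 -0.093  0.033]
packing_tape 0.86 [262.6 190.5] 450 [0.564  0.0936 0.0476] [ 0.512  0.044 -0.003] [0.617 0.146 0.061]
beaker 0.91 [254.3 153. ] 436 [0.7274 0.1317 0.0338] [ 0.684  0.095 -0.004] [0.753 0.161 0.098]
shelf_edge 0.64 [350.1 155.9] 7245 [ 0.6504 -0.1734  0.3591] [ 0.565 -0.317 -0.006] [ 0.74  -0.036  0.407]
```

View pics/side0.png

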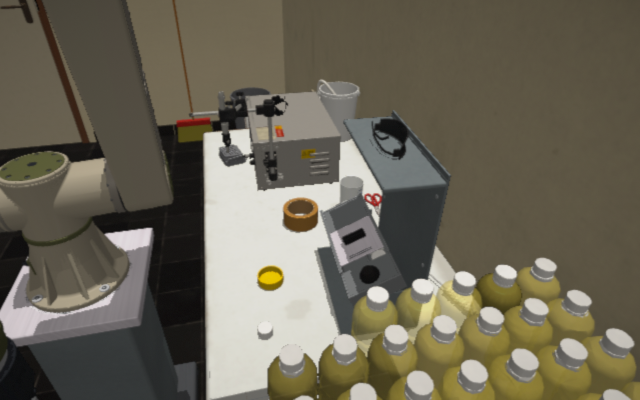

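View pics/top0.png

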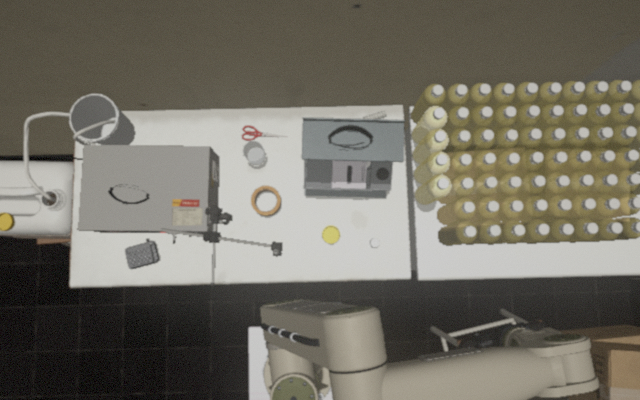

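The side view shows the cap at (265,330), the wide cap at (270,278), the rib at (355,238) and the key at (369,274). Next I'll fit the case frame from the depth data.

```bash
cat > fit.py <<'E'
from h import *
a=np.radians(25)
def caseR(psi):
    B=np.array([[np.cos(a),0,-np.sin(a)],[0,1,0],[np.sin(a),0,np.cos(a)]]) # columns x,y,z
    return R.from_euler('z',psi).as_matrix()@B
E
python3 - <<'E'
from fit import *
for c in ['side','top']:
    p=imaging.read_camera(c); np.savez('/tmp/'+c+'.npz',**{k:p[k] for k in p})
    W=cloud(p); img=p['img']
    d=imaging.cut_out(p,'cover_grip')[0]; m=d['mask']
    k=imaging.recognise(p,'key_seat'); print(c,[ (x['confidence'],x['centre']) for x in k][:3])
    P=W[m]; P=P[~np.isnan(P).any(1)]
    # plane fit robust
    best=None
    rng=np.random.default_rng(0)
    for i in range(500):
        q=P[rng.choice(len(P),3,False)]; n=np.cross(q[1]-q[0],q[2]-q[0]); 
        if np.linalg.norm(n)<1e-6: continue
        n/=np.linalg.norm(n); r=np.abs((P-q[0])@n)<0.003
        if best is None or r.sum()>best.sum(): best=r
    Q=P[best]; c0=Q.mean(0); n=np.linalg.svd(Q-c0,full_matrices=False)[2][2]; n*=np.sign(n[2])
    print('plane',best.sum(),len(P),c0,n,'tilt',np.degrees(np.arccos(n[2])),'yaw',np.degrees(np.arctan2(-n[1],-n[0])))
    u0,v0=(310,190) if c=='side' else (295,110)
    cr=img[v0:v0+ (110 if c=='side' else 95),u0:u0+(120 if c=='side' else 120)]
    cv2.imwrite('pics/crop_%s.png'%c,cv2.cvtColor(cv2.resize(cr,None,fx=5,fy=5,interpolation=cv2.INTER_CUBIC),cv2.COLOR_RGB2BGR))
E
```

```text
side [(0.71, [358.4, 249.6])]
plane 1336 1574 [ 0.62684798 -0.18248112  0.14295318] [-0.42256154  0.02174104  0.90607344] tilt 25.03175296024604 yaw -2.9453050345128293
top [(0.6, [348.8, 175.6])]
plane 523 964 [ 0.62360014 -0.17735483  0.14324937] [-0.42569286  0.00820092  0.90483055] tilt 25.199528778256386 yaw -1.1036601124014216
```

View pics/crop_side.png

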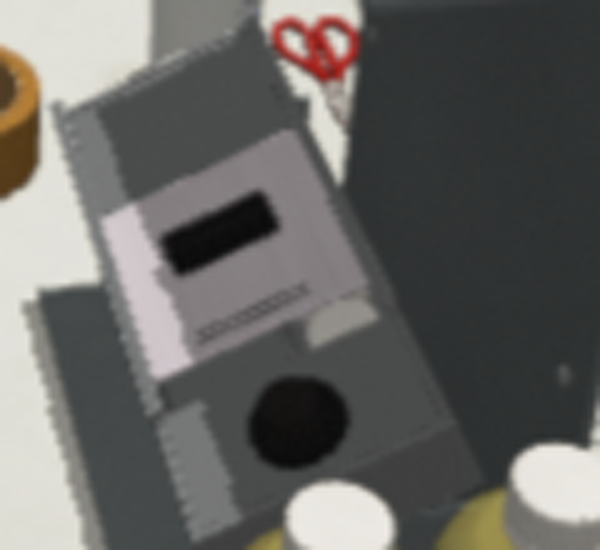

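View pics/crop_top.png

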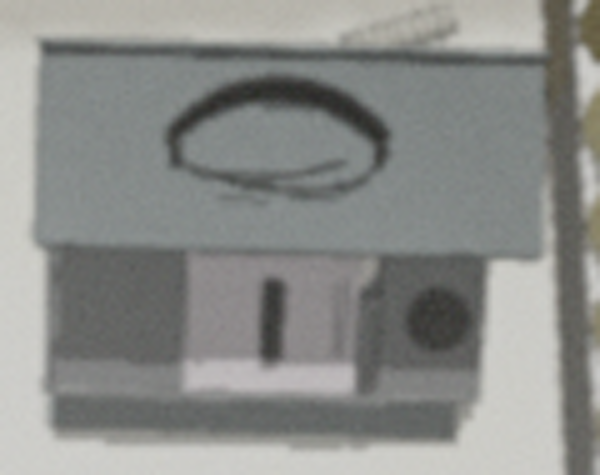

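```bash
cat > /tmp/f.py <<'E'
from fit import *
from scipy.optimize import least_squares
S=dict(np.load('/tmp/side.npz')); T=dict(np.load('/tmp/top.npz'))
os_=np.array([310,190]); ot=np.array([295,110])
side=[((-51,53,4),(102,216)),((51,53,4),(295,128)),((51,-53,4),(368,290)),((-51,-53,4),(157,380))]
# -0.5 px resize shift
top=[((-51,53,4),(184,391)),((-51,-53,4),(354,391))]
def f(x,full=False):
    Rm=caseR(x[3]); r=[]
    for p,l,o in((S,side,os_),(T,top,ot)):
        X=np.array([q[0] for q in l])*1e-3; uv=np.array([q[1] for q in l])/5-0.4+o
        r.append((proj(p,X@Rm.T+x[:3])-uv))
    if full: print([np.round(q,2) for q in r])
    n=Rm[:,2]
    pl=[(n@(np.array([0.62684798,-0.18248112,0.14295318])-x[:3])-.004)*1000/1,(n@(np.array([0.6236,-0.17735,0.14325])-x[:3])-.004)*1000]
    return np.concatenate([q.ravel() for q in r]+[pl,[(x[2]-.14)*1000]])
s=least_squares(f,[.63,-.18,.14,0],loss='soft_l1'); print(s.x,np.degrees(s.x[3])); print(np.round(f(s.x,True),2))
# overlays
x=s.x; Rm=caseR(x[3])
def line(img,p,o,pts,col):
    uv=(proj(p,np.array(pts)*1e-3@Rm.T+x[:3])-o+0.4)*5
    cv2.polylines(img,[np.round(uv).astype(int)],True,col,1)
for nme,p,o in(('side',S,os_),('top',T,ot)):
    im=cv2.imread('pics/crop_%s.png'%nme)
    line(im,p,o,[(-51,53,4),(51,53,4),(51,-53,4),(-51,-53,4)],(0,255,0))
    line(im,p,o,[(-25,7,22),(25,7,22),(25,-7,22),(-25,-7,22)],(0,0,255))
    line(im,p,o,[(-55,160,0),(55,160,0),(55,-116,0),(-55,-116,0)],(255,0,0))
    for h in(14,22): line(im,p,o,[(12*np.cos(t),-86+12*np.sin(t),-1+h) for t in np.linspace(0,6.28,24)],(0,255,255))
    cv2.imwrite('pics/ov_%s.png'%nme,im)
for nme,p in(('side',S),('top',T)):
    W=cloud(p); L=(W-x[:3])@Rm*1000
    for nm,c,b in(('rib',(0,0),(20,5)),('key',(0,-86),(7,7))):
        m=(abs(L[...,0]-c[0])<b[0])&(abs(L[...,1]-c[1])<b[1])&(L[...,2]>-10)&(L[...,2]<40)
        q=L[m]; print(nme,nm,m.sum(),np.round(np.nanpercentile(q[:,2],[10,50,90]),1))
    # dark pixels
    g=p['img'].max(-1); m=(g<45)&(abs(L[...,0])<60)&(L[...,1]>-30)&(L[...,1]<30)&(L[...,2]>15)&(L[...,2]<30)
    if m.sum(): print('ribdark',m.sum(),L[m].mean(0),L[m].min(0),L[m].max(0))
    m=(g<45)&(abs(L[...,0])<40)&(L[...,1]>-110)&(L[...,1]<-60)&(L[...,2]>5)&(L[...,2]<30)
    if m.sum(): print('keydark',m.sum(),L[m].mean(0),L[m].min(0),L[m].max(0))
E
python3 /tmp/f.py
```

```text
[ 0.62927556 -0.17875666  0.14009434 -0.06561416] -3.7594145262547087
[array([[-0.94,  0.64],
       [ 1.65, -0.82],
       [ 1.42, -2.03],
       [-2.06,  0.56]]), array([[ 0.26, -0.13],
       [-0.07,  1.27]])]
[-0.94  0.64  1.65 -0.82  1.42 -2.03 -2.06  0.56  0.26 -0.13 -0.07  1.27
 -0.49  1.29  0.09]
side rib 138 [ 5.  18.9 22.3]
side key 6 [15.1 15.8 17. ]
ribdark 112 [-0.08076481 -2.10302285 19.73299193] [-22.57684802  -6.14177657  15.0396858 ] [22.95085325  5.95812569 23.72153863]
keydark 102 [   0.88187839 -102.95370703   13.8436389 ] [ -14.62360703 -109.9874418     5.1754805 ] [ 16.54794731 -92.69365861  19.12977552]
top rib 39 [20.4 24.2 28.6]
top key 22 [-4.   4.8 10.2]
```

View pics/ov_side.png

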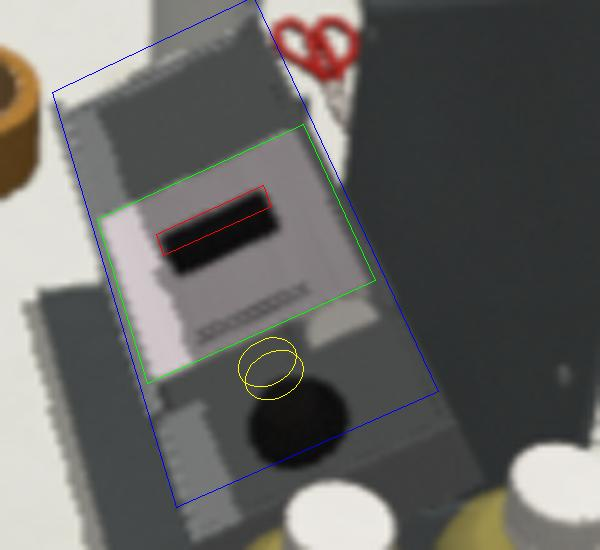

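View pics/ov_top.png

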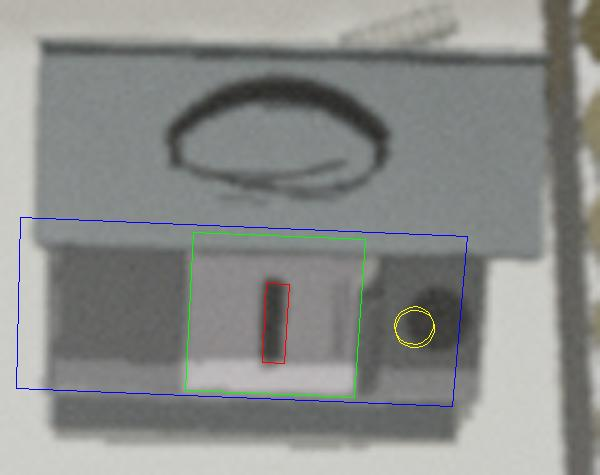

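The cover isn't fully shut: the rib and sheet sit left of where a shut cover would put them. I'll refit with the cover opening as a parameter.

```bash
cat > /tmp/f2.py <<'E'
from fit import *
from scipy.optimize import least_squares
S=dict(np.load('/tmp/side.npz')); T=dict(np.load('/tmp/top.npz'))
os_=np.array([310,190]); ot=np.array([295,110])
# (pt, moves with cover)
side=[((-51,53,4),1,(102,216)),((51,53,4),1,(295,128)),((51,-53,4),1,(368,290)),((-51,-53,4),1,(157,380)),
 ((-25,7,22),1,(162,240)),((25,7,22),1,(263,189)),((25,-7,22),1,(270,207)),((0,-86,5),0,(298,424))]
top=[((-51,53,4),1,(184,391)),((-51,-53,4),1,(354,391)),((-25,0,22),1,(270,363)),((0,-86,5),0,(439,319))]
planes=[np.array([0.62684798,-0.18248112,0.14295318]),np.array([0.6236,-0.17735,0.14325])]
def f(x,full=False):
    Rm=caseR(x[3]); r=[]
    for p,l,o in((S,side,os_),(T,top,ot)):
        X=np.array([np.array(q[0])+[0,q[1]*x[4]*1000,0] for q in l])*1e-3; uv=np.array([q[2] for q in l])/5-0.4+o
        r.append((proj(p,X@Rm.T+x[:3])-uv))
    if full: print([np.round(q,2) for q in r])
    n=Rm[:,2]
    pl=[(n@(c-x[:3])-.004)*1000/2 for c in planes]
    return np.concatenate([q.ravel() for q in r]+[pl,[(x[2]-.14)*1000]])
s=least_squares(f,[.63,-.18,.14,0,.02],loss='soft_l1'); print(s.x,np.degrees(s.x[3])); f(s.x,True)
x=s.x; Rm=caseR(x[3]); c=x[4]*1000
np.save('case.npy',x)
def line(img,p,o,pts,col):
    uv=(proj(p,np.array(pts)*1e-3@Rm.T+x[:3])-o+0.4)*5
    cv2.polylines(img,[np.round(uv).astype(int)],True,col,1)
for nme,p,o in(('side',S,os_),('top',T,ot)):
    im=cv2.imread('pics/crop_%s.png'%nme)
    line(im,p,o,[(-51,53+c,4),(51,53+c,4),(51,-53+c,4),(-51,-53+c,4)],(0,255,0))
    line(im,p,o,[(-25,7+c,22),(25,7+c,22),(25,-7+c,22),(-25,-7+c,22)],(0,0,255))
    line(im,p,o,[(-55,160,7.5),(55,160,7.5),(55,-116,0),(-55,-116,0)],(255,0,0))
    line(im,p,o,[(20*np.cos(t),-86+20*np.sin(t),5) for t in np.linspace(0,6.28,24)],(0,255,255))
    line(im,p,o,[(12*np.cos(t),-86+12*np.sin(t),17) for t in np.linspace(0,6.28,24)],(255,0,255))
    cv2.imwrite('pics/ov_%s.png'%nme,im)
im=np.hstack([cv2.imread('pics/ov_side.png')[:475,:],cv2.imread('pics/ov_top.png')]); cv2.imwrite('pics/ov2.png',cv2.resize(im,None,fx=.66,fy=.66))
for nme,p in(('side',S),('top',T)):
    W=cloud(p); L=(W-x[:3])@Rm*1000
    for nm,cc,b in(('rib',(0,c),(20,4)),('key',(0,-86),(7,7))):
        m=(abs(L[...,0]-cc[0])<b[0])&(abs(L[...,1]-cc[1])<b[1])&(L[...,2]>-10)&(L[...,2]<40)
        q=L[m]; print(nme,nm,m.sum(),np.round(np.nanpercentile(q[:,2],[10,50,90]),1))
E
python3 /tmp/f2.py
```

```text
[ 0.62869065 -0.19754577  0.13954831 -0.05575075  0.01876925] -3.1942824909856005
[array([[-0.93,  0.97],
       [ 1.55, -0.73],
       [ 1.79, -2.01],
       [-1.54,  0.86],
       [-0.96, -0.91],
       [ 0.09, -0.64],
       [ 0.48, -0.11],
       [-0.15, -0.48]]), array([[ 0.41, -0.08],
       [ 0.08,  0.99],
       [ 0.72, -0.3 ],
       [ 0.66,  0.35]])]
side rib 87 [ 4.7 21.4 23.1]
side key 46 [14.6 17.1 19. ]
top rib 30 [22.4 25.5 29.7]
top key 21 [15.8 19.1 25.5]
```

View pics/ov2.png

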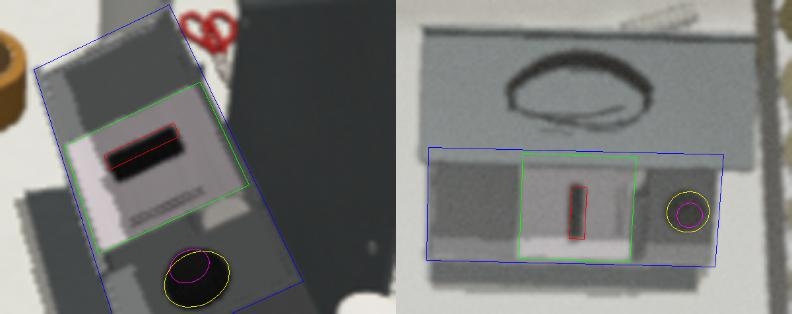

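```bash
sed -i 's/side=\[((-51,53,4),1,(102,216)),((51,53,4),1,(295,128)),((51,-53,4),1,(368,290)),((-51,-53,4),1,(157,380))/side=[((-48,53,5),1,(102,216)),((48,53,5),1,(295,128)),((48,-53,5),1,(368,290)),((-48,-53,5),1,(157,380))/; s/top=\[((-51,53,4),1,(184,391)),((-51,-53,4),1,(354,391))/top=[((-48,53,5),1,(184,391)),((-48,-53,5),1,(354,391))/' /tmp/f2.py; cat >> /tmp/f2.py <<'E'
def unproj(p,uv,z):
    Rm_,t=cam(p); d=Rm_.inv().apply([(uv[0]-p['cx'])/p['fx'],(uv[1]-p['cy'])/p['fy'],1]); o=-Rm_.inv().apply(t)
    return o+d*(z-o[2])/d[2]
A=unproj(T,np.array([38,243])/5-.4+ot,.352);B=unproj(T,np.array([540,258])/5-.4+ot,.352)
print('shelf',A,B,'yaw',np.degrees(np.arctan2(-(A-B)[0],(A-B)[1])))
print('shelf edge pred', x[:3]+R.from_euler('z',x[3]).apply([-.005,0,.21]))
print('case x axis',Rm[:,0],'z',Rm[:,2])
# cap
for p,c in((S,'side'),(T,'top')):
    W=cloud(p); g=p['img'].min(-1)
    m=(W[...,2]>.013)&(W[...,2]<.03)&(W[...,0]>.38)&(W[...,0]<.45)&(W[...,1]>-.31)&(W[...,1]<-.22); q=W[m]; print(c,'cap top',m.sum(),q.mean(0),(q.min(0)+q.max(0))/2,np.median(q[:,2]))
    m=(W[...,2]>.013)&(W[...,2]<.03)&(W[...,0]>.38)&(W[...,0]<.5)&(W[...,1]>-.17)&(W[...,1]<-.06); q=W[m]; print(c,'wide top',m.sum(),(q.min(0)+q.max(0))/2)
    m=(W[...,2]>.03)&(W[...,0]>.2)&(W[...,0]<1)&(W[...,1]>-.8)&(W[...,1]<-.37); q=W[m]; print(c,'bottles',np.nanmin(q,0),np.nanpercentile(q,99,axis=0))
E
python3 /tmp/f2.py
```

```text
[ 0.6284077  -0.19752378  0.13950541 -0.05317785  0.01821519] -3.046866609697875
[array([[-0.05,  0.34],
       [ 0.03, -0.31],
       [ 0.25, -1.54],
       [-0.43,  0.21],
       [-1.06, -0.69],
       [-0.  , -0.46],
       [ 0.4 ,  0.07],
       [-0.19, -0.46]]), array([[ 0.66, -0.74],
       [ 0.37,  0.24],
       [ 0.92, -0.18],
       [ 0.66,  0.37]])]
side rib 112 [ 5.3 20.4 22.7]
side key 46 [14.6 17.1 19. ]
top rib 35 [21.4 25.  29.4]
top key 20 [15.8 19.  25.7]
shelf [ 0.63398857 -0.03792817  0.352     ] [ 0.61944887 -0.30913468  0.352     ] yaw -3.068755115315416
shelf edge pred [ 0.62341477 -0.19725801  0.34950541]
case x axis [ 0.90502662 -0.04817279  0.42261826] z [-0.42202084  0.02246334  0.90630779]
side cap top 173 [ 0.4133082  -0.26506568  0.01892918] [ 0.41365077 -0.26234943  0.01813349] 0.019355696338785186
side wide top 188 [ 0.44430724 -0.11854207  0.01868143]
side bottles [ 0.39713881 -0.64552993  0.13535801] [ 0.89176154 -0.37329822  0.58588852]
top cap top 69 [ 0.41428436 -0.26335867  0.02273855] [ 0.41479989 -0.26313561  0.02176991] 0.0223761243811579
top wide top 70 [ 0.45535852 -0.12093867  0.02101394]
top bottles [ 0.20003536 -0.79998787  0.03006513] [ 0.89261233 -0.37948621  0.68887141]
```

View pics/ov2.png

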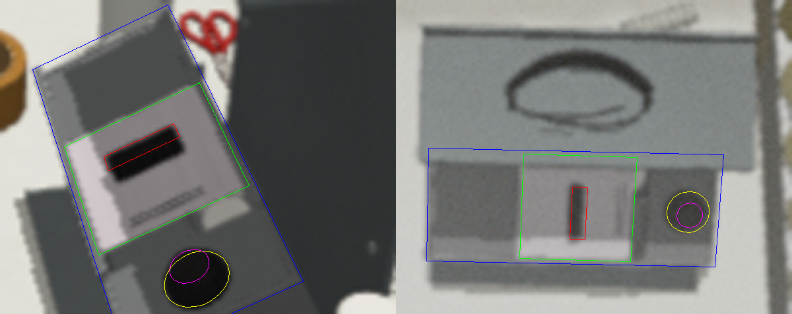

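Call:
{"name": "move_arm", "arguments": {"deltas": [0,0,0,0,0,0,-10,0,0,0,0,0,0,-10,0,0,0,0,0,0,-10], "squeeze": 30}}

```text
clock: 1.58
tcp_pos: [0.1494, -0.5553, 0.2423]
orientation: [0.0, 0.923, 0.386, -0.0]
wrist_force: [0.1, -0.1, 0.4]
finger_gap: 0.0428
```

```bash
cat > plan.py <<'E'
from fit import *
import sys
x=np.load('case.npy'); O=x[:3]; C=caseR(x[3]); psi=x[3]
def case2w(p): return O+C@np.array(p,float)/1000
RT_case=np.column_stack([-C[:,0],C[:,1],-C[:,2]])
xh=R.from_euler('z',psi).apply([1,0,0]); yh=R.from_euler('z',psi).apply([0,1,0])
RT_down=np.column_stack([-xh,yh,[0,0,-1]])
def q2R(q): return R.from_quat([q[1],q[2],q[3],q[0]]).as_matrix()
def cur(pr=True):
    s=env.get_state(); p=np.array(s['tcp_pos']); Rm=q2R(s['orientation'])
    if pr:
        print('t',round(s['clock'],2),'tcp',np.round(p,4),'case',np.round((p-O)@C*1000,1),'gap',round(s['finger_gap'],4),'F',np.round(s['wrist_force'],1),'Fcase',np.round(C.T@s['wrist_force'],1),'j',np.round(s['joint_pos'],2))
        print('rot err to case(tool deg)',np.round(np.degrees(R.from_matrix(Rm.T@RT_case).as_rotvec()),1),'to down',np.round(np.degrees(R.from_matrix(Rm.T@RT_down).as_rotvec()),1))
    return p,Rm
def goto(P,RT,n,frame=None):
    """n rows: shift, turn per row, tool frame; prints rows"""
    p,Rm=cur(); d=np.array(P)-p; rv=R.from_matrix(Rm.T@RT).as_rotvec()
    rows=[]
    for i in range(n):
        Rn=Rm@R.from_rotvec(rv/n*i).as_matrix()
        rows.append(np.r_[Rn.T@(d/n),np.degrees(rv/n)])
    for r in rows: print(','.join('%.4f'%v for v in r[:3])+','+','.join('%.1f'%v for v in r[3:]))
    return rows
E
python3 -c "
from plan import *
cur()"
```

```text
t 1.57 tcp [ 0.1494 -0.5553  0.2423] case [-372.9 -382.7  287.3] gap 0.0428 F [ 0.1 -0.1  0.4] Fcase [ 0.3 -0.1  0.3] j [-1.45  0.31  0.05  1.3   0.    0.9 ]
rot err to case(tool deg) [ -28.6  -12.9 -129. ] to down [  -0.     0.  -131.6]
```

Call:
{"name": "move_arm", "arguments": {"deltas": [0,0,0,0,0,0,-10.2,0,0,0,0,0,0,-10.2,0,0,0,0,0,0,-10.2,0,0,0,0,0,0,-10.2,0,0,0,0,0,0,-10.2,0,0,0,0,0,0,-10.2,0,0,0,0,0,0,-10.2,0,0,0,0,0,0,-10.2,0,0,0,0,0,0,-10.2,0,0,0,0,0,0,-10.2]}}

```text
clock: 2.82
tcp_pos: [0.1494, -0.5553, 0.2423]
orientation: [0.0, 0.281, 0.96, -0.0]
wrist_force: [0.7, 0.6, -0.1]
finger_gap: 0.0429
```

```bash
python3 -c "
from plan import *
p,_=cur()
goto([.42,-.26,.30],RT_down,8)"
```

```text
t 2.83 tcp [ 0.1494 -0.5553  0.2423] case [-372.9 -382.7  287.3] gap 0.0429 F [ 0.7  0.6 -0.1] Fcase [ 0.5  0.7 -0.4] j [-1.45  0.31  0.05  1.3   0.   -0.88]
rot err to case(tool deg) [ -6.5 -24.4 -29.1] to down [ -0.    0.  -29.6]
t 2.83 tcp [ 0.1494 -0.5553  0.2423] case [-372.9 -382.7  287.3] gap 0.0429 F [ 0.7  0.6 -0.1] Fcase [ 0.5  0.7 -0.4] j [-1.45  0.31  0.05  1.3   0.   -0.88]
rot err to case(tool deg) [ -6.5 -24.4 -29.1] to down [ -0.    0.  -29.6]
-0.0086,0.0493,-0.0072,-0.0,0.0,-3.7
-0.0118,0.0487,-0.0072,-0.0,0.0,-3.7
-0.0149,0.0478,-0.0072,-0.0,0.0,-3.7
-0.0179,0.0467,-0.0072,-0.0,0.0,-3.7
-0.0209,0.0455,-0.0072,-0.0,0.0,-3.7
-0.0238,0.0441,-0.0072,-0.0,0.0,-3.7
-0.0266,0.0424,-0.0072,-0.0,0.0,-3.7
-0.0293,0.0406,-0.0072,-0.0,0.0,-3.7
```

Call:
{"name": "move_arm", "arguments": {"deltas": [0,-0.009,0.049,-0.007,0,0,-3.7,0,-0.012,0.049,-0.007,0,0,-3.7,0,-0.015,0.048,-0.007,0,0,-3.7,0,-0.018,0.047,-0.007,0,0,-3.7,0,-0.021,0.046,-0.007,0,0,-3.7,0,-0.024,0.044,-0.007,0,0,-3.7,0,-0.027,0.042,-0.007,0,0,-3.7,0,-0.029,0.041,-0.007,0,0,-3.7]}}

```text
clock: 3.82
tcp_pos: [0.4241, -0.26, 0.2987]
orientation: [0.0, 0.028, 1.0, -0.0]
wrist_force: [0.6, 0.1, -0.3]
finger_gap: 0.0428
```

```bash
python3 -c "
from plan import *
goto(case2w([0,18,90]),RT_case,6)"
```

```text
t 3.83 tcp [ 0.4241 -0.26    0.2987] case [-114.6  -73.2  229.2] gap 0.0428 F [ 0.6  0.1 -0.3] Fcase [ 0.4  0.1 -0.5] j [-0.71  0.15 -0.03  1.39 -0.   -0.66]
rot err to case(tool deg) [ -0.1 -25.   -0.2] to down [-0.   0.  -0.2]
-0.0271,0.0153,0.0130,-0.0,-4.2,-0.0
-0.0261,0.0153,0.0149,-0.0,-4.2,-0.0
-0.0249,0.0153,0.0167,-0.0,-4.2,-0.0
-0.0236,0.0153,0.0185,-0.0,-4.2,-0.0
-0.0222,0.0152,0.0202,-0.0,-4.2,-0.0
-0.0207,0.0152,0.0217,-0.0,-4.2,-0.0
```

Call:
{"name": "move_arm", "arguments": {"deltas": [0,-0.027,0.015,0.013,0,-4.2,0,0,-0.026,0.015,0.015,0,-4.2,0,0,-0.025,0.015,0.017,0,-4.2,0,0,-0.024,0.015,0.018,0,-4.2,0,0,-0.022,0.015,0.02,0,-4.2,0,0,-0.021,0.015,0.022,0,-4.2,0]}}

```text
clock: 4.58
tcp_pos: [0.5918, -0.1804, 0.2209]
orientation: [0.219, 0.028, 0.975, -0.006]
wrist_force: [0.4, 0.0, -0.6]
finger_gap: 0.0428
```

```bash
python3 -c "
from plan import *
cur()
for c in ['side','top']:
    p=imaging.read_camera(c); np.savez('/tmp/%s1.npz'%c,**p)
    o=(310,170) if c=='side' else (290,110)
    cr=p['img'][o[1]:o[1]+120,o[0]:o[0]+130]
    cv2.imwrite('pics/pre_%s.png'%c,cv2.cvtColor(cv2.resize(cr,None,fx=5,fy=5,interpolation=cv2.INTER_CUBIC),cv2.COLOR_RGB2BGR))
goto(case2w([0,18,18]),RT_case,4)"
```

```text
t 4.58 tcp [ 0.5918 -0.1804  0.2209] case [ 0.4 15.2 89.6] gap 0.0428 F [ 0.4  0.  -0.6] Fcase [ 0.1  0.  -0.7] j [-0.52  0.09 -0.38  0.69  0.19 -0.42]
rot err to case(tool deg) [-0.1  0.4 -0.3] to down [-0.1 25.4 -0.3]
t 4.67 tcp [ 0.5902 -0.1788  0.2185] case [-2.1 16.7 88.1] gap 0.0427 F [-0.8  0.2  0.1] Fcase [-0.7  0.2  0.4] j [-0.51  0.09 -0.38  0.7   0.19 -0.42]
rot err to case(tool deg) [ 0.   0.1 -0.2] to down [ 0.1 25.1 -0.2]
-0.0005,0.0003,0.0175,0.0,0.0,-0.0
-0.0005,0.0003,0.0175,0.0,0.0,-0.0
-0.0005,0.0003,0.0175,0.0,0.0,-0.0
-0.0005,0.0003,0.0175,0.0,0.0,-0.0
```

View pics/pre_side.png

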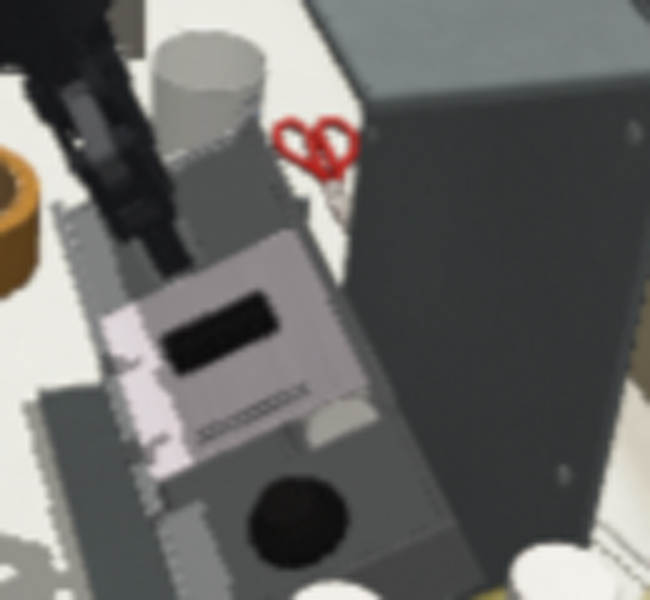

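The side view shows the jaws above the rib at around (150,240) in the crop, square to the cover. I'll descend, watching the force.

Call:
{"name": "move_arm", "arguments": {"deltas": [0,-0.001,0.001,0.018,0,0,0,0,-0.001,0,0.018,0,0,0,0,0,0,0.017,0,0,0,0,0,0,0.015,0,0,0,0,0,0,0,0,0,0]}}

```text
clock: 5.3
tcp_pos: [0.6211, -0.1815, 0.1586]
orientation: [0.217, 0.029, 0.976, -0.006]
wrist_force: [0.6, -0.4, 0.7]
finger_gap: 0.0428
```

```bash
python3 -c "
from plan import *
cur()"
```

```text
t 5.3 tcp [ 0.6211 -0.1815  0.1586] case [ 0.7 15.6 20.7] gap 0.0428 F [ 0.6 -0.4  0.7] Fcase [ 0.9 -0.3  0.4] j [-0.49  0.2  -0.42  0.55  0.18 -0.39]
rot err to case(tool deg) [-0.1  0.  -0.3] to down [-0.  25.  -0.3]
```

Call:
{"name": "move_arm", "arguments": {"deltas": [0,0,0.002,0.002,0,0,0,1,0,0,0,0,0,0,1,0,0,0,0,0,0,1,0,0,0,0,0,0,1,0,0,0,0,0,0], "squeeze": 30}}

```text
clock: 5.92
tcp_pos: [0.6229, -0.1795, 0.1592]
orientation: [0.219, 0.028, 0.975, -0.006]
wrist_force: [-2.9, 2.7, 5.3]
finger_gap: 0.0132
```

```bash
python3 -c "
from plan import *
cur()"
```

```text
t 5.92 tcp [ 0.6229 -0.1795  0.1592] case [ 2.4 17.7 20.6] gap 0.0132 F [-2.9  2.7  5.3] Fcase [-0.5  2.6  6.1] j [-0.48  0.2  -0.42  0.55  0.18 -0.39]
rot err to case(tool deg) [-0.1  0.3 -0.2] to down [-0.1 25.3 -0.3]
```

Call:
{"name": "move_arm", "arguments": {"deltas": [1,0,0,-0.002,0,0,0,1,0,0.01,0,0,0,0,1,0,0.01,0,0,0,0]}}

```text
clock: 6.3
tcp_pos: [0.6237, -0.1609, 0.1593]
orientation: [0.218, 0.029, 0.975, -0.007]
wrist_force: [6.8, -3.1, -8.2]
finger_gap: 0.0132
```

```bash
python3 -c "
from plan import *
cur()"
```

```text
t 6.3 tcp [ 0.6237 -0.1609  0.1593] case [ 2.3 36.3 20.8] gap 0.0132 F [ 6.8 -3.1 -8.2] Fcase [  2.8  -2.7 -10.3] j [-0.45  0.19 -0.43  0.54  0.16 -0.36]
rot err to case(tool deg) [-0.3  0.2 -0.3] to down [-0.2 25.2 -0.3]
```

Call:
{"name": "move_arm", "arguments": {"deltas": [1,0,0.012,0.001,0,0,0,1,0,0.012,0,0,0,0,1,0,0.012,0,0,0,0,1,0,0.012,0,0,0,0,1,0,0.009,0,0,0,0]}}

```text
clock: 6.92
tcp_pos: [0.6267, -0.102, 0.1593]
orientation: [0.218, 0.028, 0.976, -0.006]
wrist_force: [2.1, -3.6, -3.3]
finger_gap: 0.0137
```

```bash
python3 -c "
from plan import *
cur()"
```

```text
t 6.92 tcp [ 0.6267 -0.102   0.1593] case [ 2.2 95.3 20.8] gap 0.0137 F [ 2.1 -3.6 -3.3] Fcase [ 0.6 -3.5 -3.9] j [-0.34  0.16 -0.46  0.52  0.12 -0.26]
rot err to case(tool deg) [-0.1  0.2 -0.2] to down [-0.1 25.2 -0.3]
```

Call:
{"name": "move_arm", "arguments": {"deltas": [1,0,0.002,0,0,0,0,1,0,0,0,0,0,0]}}

```text
clock: 7.18
tcp_pos: [0.6268, -0.0999, 0.1593]
orientation: [0.218, 0.028, 0.976, -0.006]
wrist_force: [2.1, 1.6, -1.2]
finger_gap: 0.0132
```

```bash
python3 -c "
from plan import *
cur()"
```

```text
t 7.17 tcp [ 0.6268 -0.0999  0.1593] case [ 2.2 97.4 20.8] gap 0.0132 F [ 2.1  1.6 -1.2] Fcase [ 1.3  1.7 -2. ] j [-0.34  0.16 -0.46  0.52  0.12 -0.26]
rot err to case(tool deg) [-0.   0.2 -0.2] to down [ 0.  25.2 -0.2]
```

Call:
{"name": "move_arm", "arguments": {"deltas": [0,0,0,0,0,0,0,0,0,0,0,0,0,0,0,0,0,0,0,0,0,0,0,0,-0.02,0,0,0,0,0,0,-0.04,0,0,0,0,0,0,-0.05,0,0,0]}}

```text
clock: 7.92
tcp_pos: [0.579, -0.098, 0.2588]
orientation: [0.217, 0.029, 0.976, -0.006]
wrist_force: [-0.7, 0.1, 0.3]
finger_gap: 0.0423
```

```bash
python3 -c "
from plan import *
cur()
p=imaging.read_camera('side'); np.savez('/tmp/side2.npz',**p)
o=(240,170)
cr=p['img'][o[1]:o[1]+180,o[0]:o[0]+200]
cv2.imwrite('pics/open_side.png',cv2.cvtColor(cv2.resize(cr,None,fx=3.3,fy=3.3,interpolation=cv2.INTER_CUBIC),cv2.COLOR_RGB2BGR))
W=cloud(p)
for d in imaging.cut_out(p,'cap_center')[:2]:
    m=d['mask']; q=W[m]; q=q[q[:,2]>.013]; print(d['confidence'],d['centre'],q.mean(0),(q.min(0)+q.max(0))/2)
goto([.414,-.264,.15],RT_down,9)
"
```

```text
t 7.92 tcp [ 0.579  -0.098   0.2588] case [  0.9  96.8 131.2] gap 0.0423 F [-0.7  0.1  0.3] Fcase [-0.5  0.   0.5] j [-0.37  0.   -0.38  0.77  0.13 -0.28]
rot err to case(tool deg) [-0.1  0.1 -0.3] to down [-0.  25.1 -0.3]
0.69 [264.1, 329.7] [ 0.41317834 -0.26520827  0.01883705] [ 0.41299626 -0.2632202   0.01819352]
t 8.03 tcp [ 0.5816 -0.099   0.2655] case [  6.1  95.9 136.2] gap 0.0429 F [1.1 0.3 0.4] Fcase [ 1.1  0.4 -0.1] j [-0.37 -0.   -0.38  0.77  0.13 -0.28]
rot err to case(tool deg) [-0.3  0.7 -0.2] to down [-0.2 25.7 -0.3]
0.0214,-0.0194,0.0040,-0.0,2.9,-0.0
0.0212,-0.0193,0.0051,-0.0,2.9,-0.0
0.0209,-0.0193,0.0061,-0.0,2.9,-0.0
0.0206,-0.0193,0.0071,-0.0,2.9,-0.0
0.0202,-0.0193,0.0081,-0.0,2.9,-0.0
0.0198,-0.0193,0.0091,-0.0,2.9,-0.0
0.0193,-0.0193,0.0101,-0.0,2.9,-0.0
0.0188,-0.0193,0.0110,-0.0,2.9,-0.0
0.0182,-0.0193,0.0119,-0.0,2.9,-0.0
```

View pics/open_side.png

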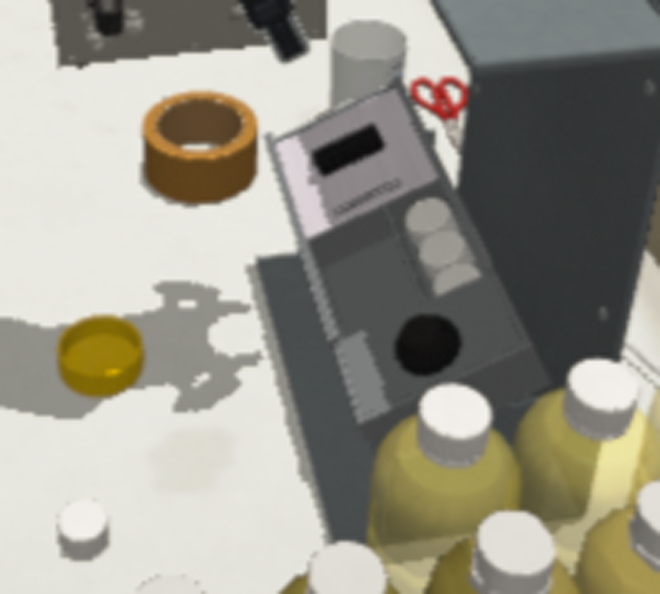

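The cover is open. The rear-row caps show at (430,215)–(450,275) in the crop and the front compartment is empty. Next is the small cap, at (82,528) in the crop.

Call:
{"name": "move_arm", "arguments": {"deltas": [-0.4,0.022,-0.019,0.004,0,2.8,0,-0.4,0.021,-0.019,0.005,0,2.8,0,-0.4,0.021,-0.019,0.006,0,2.8,0,-0.4,0.02,-0.019,0.007,0,2.8,0,-0.4,0.02,-0.019,0.008,0,2.8,0,-0.4,0.02,-0.019,0.009,0,2.8,0,-0.4,0.019,-0.019,0.01,0,2.8,0,-0.4,0.019,-0.019,0.011,0,2.8,0,-0.4,0.018,-0.019,0.012,0,2.8,0,-0.4,0,0,0,0,0,0]}}

```text
clock: 9.28
tcp_pos: [0.4109, -0.2603, 0.1429]
orientation: [-0.001, 0.03, 1.0, 0.001]
wrist_force: [0.3, 0.7, 0.5]
finger_gap: 0.0595
```

```bash
python3 -c "
from plan import *
cur()
goto([.4145,-.2635,.012],RT_down,4)
"
```

```text
t 9.28 tcp [ 0.4109 -0.2603  0.1429] case [-192.4  -74.2   93.5] gap 0.0595 F [0.3 0.7 0.5] Fcase [0.4 0.7 0.4] j [-0.73  0.2  -0.35  1.02 -0.   -0.67]
rot err to case(tool deg) [ -0.  -25.1  -0.4] to down [ 0.1 -0.1 -0.4]
t 9.28 tcp [ 0.4109 -0.2603  0.1429] case [-192.4  -74.2   93.5] gap 0.0595 F [0.3 0.7 0.5] Fcase [0.4 0.7 0.4] j [-0.73  0.2  -0.35  1.02 -0.   -0.67]
rot err to case(tool deg) [ -0.  -25.1  -0.4] to down [ 0.1 -0.1 -0.4]
-0.0010,-0.0008,0.0327,0.0,-0.0,-0.1
-0.0010,-0.0008,0.0327,0.0,-0.0,-0.1
-0.0010,-0.0008,0.0327,0.0,-0.0,-0.1
-0.0010,-0.0008,0.0327,0.0,-0.0,-0.1
```

Call:
{"name": "move_arm", "arguments": {"deltas": [-0.4,-0.002,-0.002,0.04,0,0,0,-0.4,-0.002,-0.001,0.04,0,0,0,-0.4,0,0,0.03,0,0,0,-0.4,0,0,0.015,0,0,0,-0.4,0,0,0,0,0,0]}}

```text
clock: 9.9
tcp_pos: [0.4155, -0.2623, 0.019]
orientation: [-0.0, 0.029, 1.0, 0.0]
wrist_force: [-0.0, 0.6, 0.1]
finger_gap: 0.06
```

```bash
python3 -c "
from plan import *
cur()
"
```

```text
t 9.9 tcp [ 0.4155 -0.2623  0.019 ] case [-240.5  -76.   -20.8] gap 0.06 F [-0.   0.6  0.1] Fcase [-0.   0.6  0.2] j [-0.73  0.34 -0.51  0.72  0.   -0.67]
rot err to case(tool deg) [ -0.  -25.1  -0.3] to down [ 0.1 -0.1 -0.3]
```

Call:
{"name": "move_arm", "arguments": {"deltas": [-0.4,0.001,-0.001,0.005,0,0,0,1,0,0,0,0,0,0,1,0,0,0,0,0,0,1,0,0,0,0,0,0,1,0,0,0,0,0,0], "squeeze": 30}}

```text
clock: 10.52
tcp_pos: [0.4152, -0.2642, 0.0153]
orientation: [0.001, 0.029, 1.0, -0.001]
wrist_force: [-1.4, 1.5, 5.9]
finger_gap: 0.0297
```

```bash
python3 -c "
from plan import *
cur()
p=imaging.read_camera('side')
o=(220,270)
cr=p['img'][o[1]:o[1]+100,o[0]:o[0]+120]
cv2.imwrite('pics/grasp_side.png',cv2.cvtColor(cv2.resize(cr,None,fx=5,fy=5,interpolation=cv2.INTER_CUBIC),cv2.COLOR_RGB2BGR))
"
```

```text
t 10.53 tcp [ 0.4152 -0.2642  0.0153] case [-242.3  -77.9  -24. ] gap 0.0297 F [-1.4  1.5  5.9] Fcase [1.2 1.4 6. ] j [-0.73  0.35 -0.52  0.7  -0.   -0.67]
rot err to case(tool deg) [ -0.1 -24.9  -0.3] to down [-0.1  0.1 -0.3]
```

View pics/grasp_side.png

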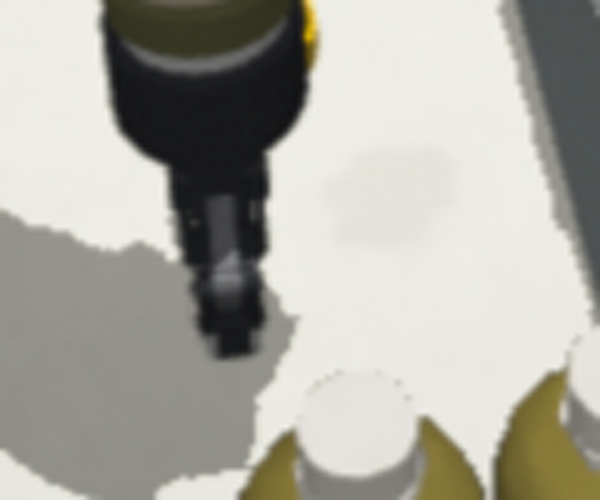

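The cap is gripped (gap 29.7 mm). I'll lift it and carry it over.

Call:
{"name": "move_arm", "arguments": {"deltas": [1,0,0,-0.01,0,0,0,1,0,0,-0.05,0,0,0,1,0,0,-0.06,0,0,0,1,0,0,-0.06,0,0,0,1,0,0,-0.03,0,0,0,1,0,0,0,0,0,0]}}

```text
clock: 11.32
tcp_pos: [0.416, -0.2649, 0.2278]
orientation: [0.002, 0.029, 1.0, -0.002]
wrist_force: [-0.8, -0.5, -1.2]
finger_gap: 0.0297
```

```bash
python3 -c "
from plan import *
goto(case2w([-22,-3,80]),RT_case,8)
p=imaging.read_camera('side'); save(p,'lift.png')
"
```

```text
t 11.32 tcp [ 0.416  -0.2649  0.2278] case [-151.7  -78.5  168.2] gap 0.0297 F [-0.8 -0.5 -1.2] Fcase [-1.2 -0.5 -0.8] j [-0.73  0.16 -0.19  1.21 -0.   -0.67]
rot err to case(tool deg) [ -0.3 -24.7  -0.2] to down [-0.2  0.3 -0.3]
-0.0193,0.0096,0.0032,-0.0,-3.1,-0.0
-0.0191,0.0095,0.0042,-0.0,-3.1,-0.0
-0.0188,0.0095,0.0053,-0.0,-3.1,-0.0
-0.0185,0.0095,0.0063,-0.0,-3.1,-0.0
-0.0182,0.0095,0.0073,-0.0,-3.1,-0.0
-0.0178,0.0095,0.0082,-0.0,-3.1,-0.0
-0.0173,0.0095,0.0092,-0.0,-3.1,-0.0
-0.0168,0.0095,0.0101,-0.0,-3.1,-0.0
```

View pics/lift.png

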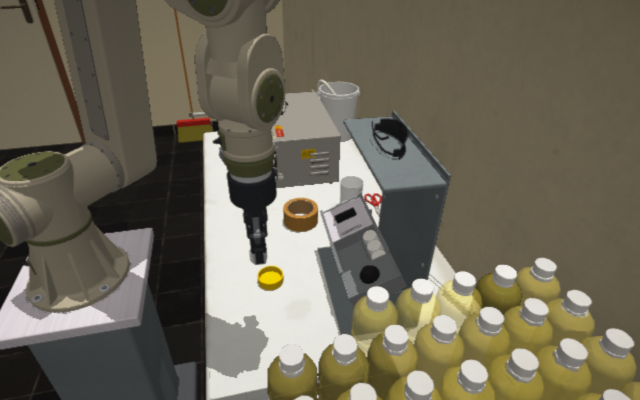

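The cap is off the desk and held at (258,260). Moving over the compartment.

Call:
{"name": "move_arm", "arguments": {"deltas": [1,-0.019,0.01,0.003,0,-3.1,0,1,-0.019,0.01,0.004,0,-3.1,0,1,-0.019,0.01,0.005,0,-3.1,0,1,-0.018,0.01,0.006,0,-3.1,0,1,-0.018,0.009,0.007,0,-3.1,0,1,-0.018,0.009,0.008,0,-3.1,0,1,-0.017,0.009,0.009,0,-3.1,0,1,-0.017,0.009,0.01,0,-3.1,0,1,0,0,0,0,0,0,1,0,0,0,0,0,0]}}

```text
clock: 12.62
tcp_pos: [0.5712, -0.1966, 0.1995]
orientation: [0.213, 0.029, 0.977, -0.006]
wrist_force: [0.3, -0.7, -0.3]
finger_gap: 0.0298
```

```bash
python3 -c "
from plan import *
goto(case2w([-22,-3,10]),RT_case,4)
for c in ['side']:
    p=imaging.read_camera(c)
    o=(310,170) 
    cr=p['img'][o[1]:o[1]+120,o[0]:o[0]+130]
    cv2.imwrite('pics/prepl_%s.png'%c,cv2.cvtColor(cv2.resize(cr,None,fx=5,fy=5,interpolation=cv2.INTER_CUBIC),cv2.COLOR_RGB2BGR))
"
```

```text
t 12.62 tcp [ 0.5712 -0.1966  0.1995] case [-26.4  -2.1  78.5] gap 0.0298 F [ 0.3 -0.7 -0.3] Fcase [ 0.1 -0.7 -0.4] j [-0.56  0.09 -0.43  0.67  0.2  -0.46]
rot err to case(tool deg) [-0.1 -0.4 -0.3] to down [-0.  24.6 -0.3]
-0.0012,-0.0002,0.0171,-0.0,-0.1,-0.1
-0.0012,-0.0002,0.0171,-0.0,-0.1,-0.1
-0.0012,-0.0002,0.0171,-0.0,-0.1,-0.1
-0.0011,-0.0002,0.0171,-0.0,-0.1,-0.1
```

View pics/prepl_side.png

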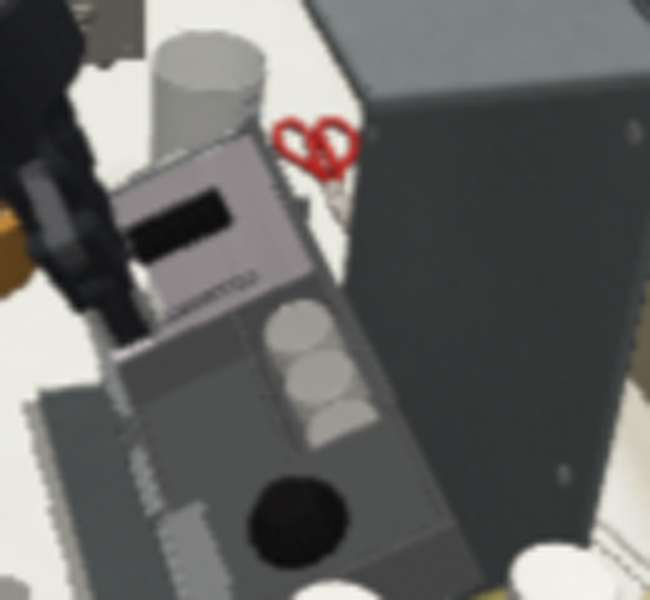

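Call:
{"name": "move_arm", "arguments": {"deltas": [1,-0.002,-0.001,0.02,0,-0.3,0,1,-0.002,0,0.02,0,0,0,1,0,0,0.02,0,0,0,1,0,0,0.01,0,0,0,1,0,0,0,0,0,0]}}

```text
clock: 13.3
tcp_pos: [0.6049, -0.1999, 0.1381]
orientation: [0.216, 0.029, 0.976, -0.006]
wrist_force: [0.9, 0.1, -0.2]
finger_gap: 0.0298
```

```bash
python3 -c "
from plan import *
cur()"
```

```text
t 13.3 tcp [ 0.6049 -0.1999  0.1381] case [-21.7  -3.6   8.6] gap 0.0298 F [ 0.9  0.1 -0.2] Fcase [ 0.7  0.1 -0.5] j [-0.53  0.2  -0.47  0.51  0.2  -0.44]
rot err to case(tool deg) [-0.1  0.  -0.3] to down [-0.  25.  -0.3]
```

Call:
{"name": "move_arm", "arguments": {"deltas": [1,0,0,0.01,0,0,0,1,0,0,0.008,0,0,0,1,0,0,0.006,0,0,0,1,0,0,0,0,0,0]}}

```text
clock: 13.8
tcp_pos: [0.6153, -0.2001, 0.1164]
orientation: [0.217, 0.028, 0.976, -0.006]
wrist_force: [-0.5, -0.2, 0.3]
finger_gap: 0.0295
```

```bash
python3 -c "
from plan import *
cur()"
```

```text
t 13.8 tcp [ 0.6153 -0.2001  0.1164] case [-21.5  -3.3 -15.5] gap 0.0295 F [-0.5 -0.2  0.3] Fcase [-0.3 -0.2  0.4] j [-0.52  0.24 -0.48  0.46  0.19 -0.43]
rot err to case(tool deg) [-0.1  0.  -0.3] to down [-0.  25.  -0.3]
```

Call:
{"name": "move_arm", "arguments": {"deltas": [1,0,0,0.003,0,0,0,1,0,0,0,0,0,0,0,0,0,0,0,0,0,0,0,0,0,0,0,0,0,0,0,0,0,0,0,0,0,0,0,0,0,0]}}

```text
clock: 14.55
tcp_pos: [0.6168, -0.2005, 0.1145]
orientation: [0.217, 0.028, 0.976, -0.006]
wrist_force: [0.2, 0.0, 0.6]
finger_gap: 0.0424
```

```bash
python3 -c "
from plan import *
cur()"
```

```text
t 14.55 tcp [ 0.6168 -0.2005  0.1145] case [-21.   -3.6 -17.9] gap 0.0424 F [0.2 0.  0.6] Fcase [0.5 0.  0.4] j [-0.52  0.25 -0.48  0.45  0.19 -0.43]
rot err to case(tool deg) [-0.1  0.1 -0.3] to down [-0.1 25.1 -0.3]
```

Released. I'll retract along the tool axis and look.

Call:
{"name": "move_arm", "arguments": {"deltas": [0,0,0,-0.01,0,0,0,0,0,0,-0.03,0,0,0,0,0,0,-0.04,0,0,0,0,0,0,-0.04,0,0,0,0,0.02,0.02,-0.02,0,0,0,0,0.02,0.03,0,0,0,0,0,0,0,0,0,0,0]}}

```text
clock: 15.42
tcp_pos: [0.5223, -0.1429, 0.2241]
orientation: [0.217, 0.028, 0.976, -0.006]
wrist_force: [-0.2, -0.1, -0.1]
finger_gap: 0.0428
```

```bash
python3 -c "
from plan import *
cur()
for c in ['side']:
    p=imaging.read_camera(c)
    o=(310,170) 
    cr=p['img'][o[1]:o[1]+120,o[0]:o[0]+130]
    cv2.imwrite('pics/placed_%s.png'%c,cv2.cvtColor(cv2.resize(cr,None,fx=5,fy=5,interpolation=cv2.INTER_CUBIC),cv2.COLOR_RGB2BGR))
    L=(cloud(p)-O)@C*1000
    for d in imaging.cut_out(p,'cap_center')[:5]: m=d['mask']; print(d['confidence'],d['centre'],m.sum(),np.nanmedian(L[m],0),np.nanmin(L[m],0),np.nanmax(L[m],0))
    g=p['img'].min(-1)
    m=(abs(L[...,0]+22)<25)&(abs(L[...,1])<50)&(L[...,2]<-5)&(L[...,2]>-29)&(g>110); print('bright in pocket',m.sum(),L[m].mean(0) if m.sum() else '')
"
```

```text
t 15.43 tcp [ 0.5223 -0.1429  0.2241] case [-62.9  48.9 122.7] gap 0.0428 F [-0.2 -0.1 -0.1] Fcase [-0.2 -0.1 -0. ] j [-0.52 -0.06 -0.53  0.71  0.19 -0.42]
rot err to case(tool deg) [-0.1  0.  -0.2] to down [-0.  25.  -0.2]
0.75 [348.8, 260.1] 193 [-32.50981275 -11.89610231 -16.32643105] [-48.04337947 -21.97141982 -36.04514421] [-18.01981995   8.77411588 -11.54381124]
bright in pocket 170 [-32.67778796  -9.57556869 -17.84236713]
```

View pics/placed_side.png

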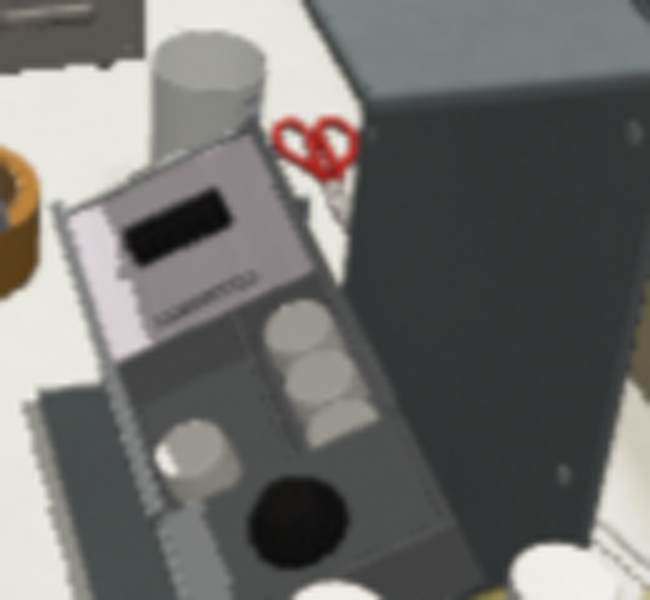

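The cap lies in the front compartment, at about (195,455) in the crop. Now back to the rib to shut the cover.

```bash
python3 -c "
from plan import *
goto(case2w([0,98,60]),RT_case,3)"
```

```text
t 15.53 tcp [ 0.5244 -0.145   0.2251] case [-60.5  46.9 122.6] gap 0.0425 F [-0.1 -1.2  0.8] Fcase [ 0.3 -1.2  0.7] j [-0.52 -0.05 -0.52  0.71  0.19 -0.42]
rot err to case(tool deg) [-0.2  0.2 -0.2] to down [-0.1 25.2 -0.3]
-0.0200,0.0172,0.0209,-0.1,0.1,-0.1
-0.0201,0.0171,0.0209,-0.1,0.1,-0.1
-0.0201,0.0171,0.0209,-0.1,0.1,-0.1
```

Call:
{"name": "move_arm", "arguments": {"deltas": [0,-0.03,0.02,0,0,0,0,0,-0.03,0.02,0.01,0,0,0,0,0,0.01,0.03,0,0,0,0,0,0,0.02,0,0,0,0,0,0,0,0,0,0]}}

```text
clock: 16.15
tcp_pos: [0.6067, -0.0999, 0.1935]
orientation: [0.216, 0.029, 0.976, -0.006]
wrist_force: [0.6, 0.6, 0.0]
finger_gap: 0.0426
```

```bash
python3 -c "
from plan import *
goto(case2w([0,98,23]),RT_case,3)"
```

```text
t 16.15 tcp [ 0.6067 -0.0999  0.1935] case [-1.5 96.4 60.2] gap 0.0426 F [0.6 0.6 0. ] Fcase [ 0.5  0.7 -0.2] j [-0.35  0.1  -0.45  0.61  0.12 -0.27]
rot err to case(tool deg) [-0.1 -0.1 -0.3] to down [-0.  24.9 -0.3]
-0.0005,0.0006,0.0124,-0.0,-0.0,-0.1
-0.0005,0.0006,0.0124,-0.0,-0.0,-0.1
-0.0005,0.0005,0.0124,-0.0,-0.0,-0.1
```

Call:
{"name": "move_arm", "arguments": {"deltas": [0,-0.001,0.001,0.015,0,0,0,0,0,0,0.013,0,0,0,0,0,0,0.0095,0,0,0,0,0,0,0,0,0,0,1,0,0,0,0,0,0,1,0,0,0,0,0,0,1,0,0,0,0,0,0,1,0,0,0,0,0,0]}}

```text
clock: 17.15
tcp_pos: [0.6238, -0.0997, 0.1624]
orientation: [0.218, 0.028, 0.976, -0.007]
wrist_force: [-2.5, -1.4, 3.4]
finger_gap: 0.0126
```

```bash
python3 -c "
from plan import *
cur()"
```

```text
t 17.15 tcp [ 0.6238 -0.0997  0.1624] case [ 0.8 97.4 24.9] gap 0.0126 F [-2.5 -1.4  3.4] Fcase [-0.7 -1.5  4.1] j [-0.34  0.16 -0.47  0.53  0.12 -0.26]
rot err to case(tool deg) [-0.1  0.2 -0.3] to down [-0.1 25.2 -0.3]
```

Call:
{"name": "move_arm", "arguments": {"deltas": [1,0,-0.008,0,0,0,0,1,0,-0.012,0,0,0,0,1,0,-0.012,0,0,0,0,1,0,-0.012,0,0,0,0,1,0,-0.012,0,0,0,0,1,0,-0.012,0,0,0,0,1,0,-0.012,0,0,0,0,1,0,-0.008,0,0,0,0,1,0,-0.004,0,0,0,0,1,0,0,0,0,0,0]}}

```text
clock: 18.4
tcp_pos: [0.619, -0.1927, 0.1624]
orientation: [0.218, 0.029, 0.976, -0.007]
wrist_force: [3.7, -2.1, 3.5]
finger_gap: 0.0131
```

```bash
python3 -c "
from plan import *
cur()"
```

```text
t 18.4 tcp [ 0.619  -0.1927  0.1624] case [ 0.9  4.3 24.8] gap 0.0131 F [ 3.7 -2.1  3.5] Fcase [ 4.9 -1.9  1.5] j [-0.51  0.2  -0.41  0.56  0.18 -0.41]
rot err to case(tool deg) [-0.2  0.2 -0.3] to down [-0.2 25.2 -0.3]
```

Call:
{"name": "move_arm", "arguments": {"deltas": [1,0,-0.003,0,0,0,0,1,0,0,0,0,0,0]}}

```text
clock: 18.65
tcp_pos: [0.6189, -0.1939, 0.1623]
orientation: [0.218, 0.028, 0.976, -0.006]
wrist_force: [4.4, 2.2, 3.8]
finger_gap: 0.0131
```

Call:
{"name": "move_arm", "arguments": {"deltas": [1,0,-0.002,0,0,0,0,1,0,0,0,0,0,0]}}

```text
clock: 18.9
tcp_pos: [0.6189, -0.194, 0.1624]
orientation: [0.218, 0.027, 0.976, -0.004]
wrist_force: [5.3, 7.9, 6.0]
finger_gap: 0.0131
```

Call:
{"name": "move_arm", "arguments": {"deltas": [1,0,-0.002,0,0,0,0,1,0,0,0,0,0,0]}}

```text
clock: 19.15
tcp_pos: [0.6189, -0.1942, 0.1623]
orientation: [0.218, 0.026, 0.975, -0.003]
wrist_force: [6.1, 13.7, 8.4]
finger_gap: 0.0133
```

```bash
python3 -c "
from plan import *
cur()"
```

```text
t 19.15 tcp [ 0.6189 -0.1942  0.1623] case [ 0.9  2.8 24.8] gap 0.0133 F [ 6.1 13.7  8.4] Fcase [ 8.4 14.   5.3] j [-0.52  0.2  -0.41  0.57  0.2  -0.42]
rot err to case(tool deg) [ 0.4  0.2 -0.1] to down [ 0.4 25.2 -0. ]
```

Call:
{"name": "move_arm", "arguments": {"deltas": [1,0,0.003,0,0,0,0,0,0,0,0,0,0,0,0,0,0,0,0,0,0,0,0,0,0,0,0,0,0,0,0,-0.02,0,0,0,0,0,0,-0.04,0,0,0,0,0.03,0.03,-0.04,0,0,0,0,0.04,0.04,0,0,0,0,1,0,0,0,0,0,0]}}

```text
clock: 20.27
tcp_pos: [0.511, -0.1158, 0.2188]
orientation: [0.213, 0.028, 0.977, -0.005]
wrist_force: [-0.1, -0.2, -0.2]
finger_gap: 0.026
```

```bash
sed -e 's#/tmp/side.npz#/tmp/side3.npz#; s#/tmp/top.npz#/tmp/top3.npz#' /tmp/f2.py > /tmp/f3.py; python3 -c "
from plan import *
cur()
for c in ['side','top']:
    p=imaging.read_camera(c); np.savez('/tmp/%s3.npz'%c,**p)
    o=(310,190) if c=='side' else (295,110)
    cr=p['img'][o[1]:o[1]+110,o[0]:o[0]+120]
    if c=='top': cr=cr[:95]
    cv2.imwrite('pics/shut_%s.png'%c,cv2.cvtColor(cv2.resize(cr,None,fx=5,fy=5,interpolation=cv2.INTER_CUBIC),cv2.COLOR_RGB2BGR))
    im=cv2.imread('pics/shut_%s.png'%c)
    def line(pts,col,dy):
        uv=(proj(p,np.array([case2w(np.array(q)+[0,dy,0]) for q in pts]))-o+0.4)*5
        cv2.polylines(im,[np.round(uv).astype(int)],True,col,1)
    for dy in (2.8,):
        line([(-48,53,5),(48,53,5),(48,-53,5),(-48,-53,5)],(0,255,0),dy)
        line([(-25,7,22),(25,7,22),(25,-7,22),(-25,-7,22)],(0,0,255),dy)
        line([(20*np.cos(t),-86+20*np.sin(t),5) for t in np.linspace(0,6.28,24)],(0,255,255),dy)
        line([(12*np.cos(t),-86+12*np.sin(t),17) for t in np.linspace(0,6.28,24)],(255,0,255),dy)
    cv2.imwrite('pics/shutov_%s.png'%c,im)
a=cv2.imread('pics/shutov_side.png');b=cv2.imread('pics/shutov_top.png'); h=475
cv2.imwrite('pics/shutov.png',cv2.resize(np.hstack([a[:h],b[:h]]),None,fx=.66,fy=.66))
"
```

```text
t 20.27 tcp [ 0.511  -0.1158  0.2188] case [-76.7  75.3 123.2] gap 0.026 F [-0.1 -0.2 -0.2] Fcase [-0.2 -0.2 -0.2] j [-0.47 -0.09 -0.57  0.7   0.17 -0.38]
rot err to case(tool deg) [ 0.1 -0.3 -0.3] to down [ 0.1 24.7 -0.3]
```

View pics/shutov_side.png

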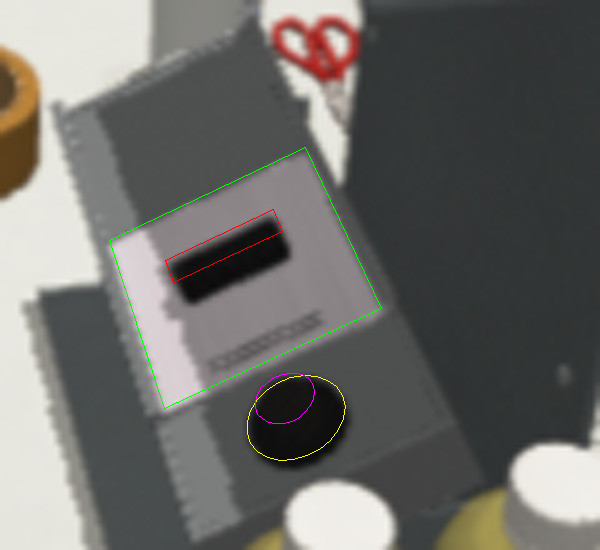

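View pics/shutov_top.png

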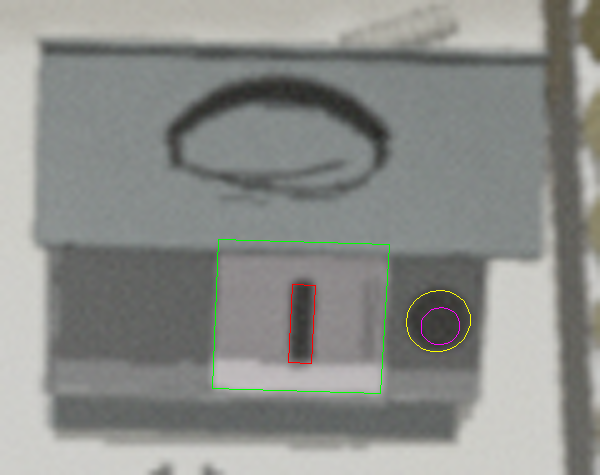

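The cover is at its stop: force rose to 14 N with no motion, and the overlay agrees in the top view. Now I'll move over the key with the jaws shut.

```bash
python3 -c "
from plan import *
goto(case2w([0,-84,60]),RT_case,6)"
```

```text
t 20.38 tcp [ 0.5161 -0.1193  0.2225] case [-70.4  72.2 124.4] gap 0.0105 F [0.1 0.3 0.2] Fcase [0.2 0.3 0.1] j [-0.47 -0.09 -0.56  0.69  0.17 -0.38]
rot err to case(tool deg) [-0.1  0.1 -0.3] to down [-0.1 25.1 -0.3]
-0.0118,-0.0259,0.0108,-0.0,0.0,-0.0
-0.0118,-0.0260,0.0108,-0.0,0.0,-0.0
-0.0118,-0.0260,0.0108,-0.0,0.0,-0.0
-0.0118,-0.0260,0.0108,-0.0,0.0,-0.0
-0.0118,-0.0260,0.0108,-0.0,0.0,-0.0
-0.0117,-0.0260,0.0107,-0.0,0.0,-0.0
```

Call:
{"name": "move_arm", "arguments": {"deltas": [1,-0.012,-0.026,0.011,0,0,0,1,-0.012,-0.026,0.011,0,0,0,1,-0.012,-0.026,0.011,0,0,0,1,-0.012,-0.026,0.011,0,0,0,1,-0.012,-0.026,0.011,0,0,0,1,-0.012,-0.026,0.01,0,0,0,1,0,0,0,0,0,0,1,0,0,0,0,0,0]}}

```text
clock: 21.38
tcp_pos: [0.6002, -0.2813, 0.1939]
orientation: [0.217, 0.029, 0.976, -0.006]
wrist_force: [-0.5, -0.4, 0.2]
finger_gap: -0.0001
```

```bash
python3 -c "
from plan import *
goto(case2w([0,-84,45]),RT_case,1)
for c in ['side']:
    p=imaging.read_camera(c)
    o=(310,190) 
    cr=p['img'][o[1]:o[1]+110,o[0]:o[0]+130]
    cv2.imwrite('pics/prekey_%s.png'%c,cv2.cvtColor(cv2.resize(cr,None,fx=5,fy=5,interpolation=cv2.INTER_CUBIC),cv2.COLOR_RGB2BGR))
"
```

```text
t 21.38 tcp [ 0.6002 -0.2813  0.1939] case [  1.5 -85.2  59.4] gap -0.0001 F [-0.5 -0.4  0.2] Fcase [-0.4 -0.4  0.4] j [-0.67  0.22 -0.3   0.69  0.24 -0.56]
rot err to case(tool deg) [-0.1  0.1 -0.3] to down [-0.1 25.1 -0.3]
0.0015,0.0012,0.0143,-0.1,0.1,-0.3
```

View pics/prekey_side.png

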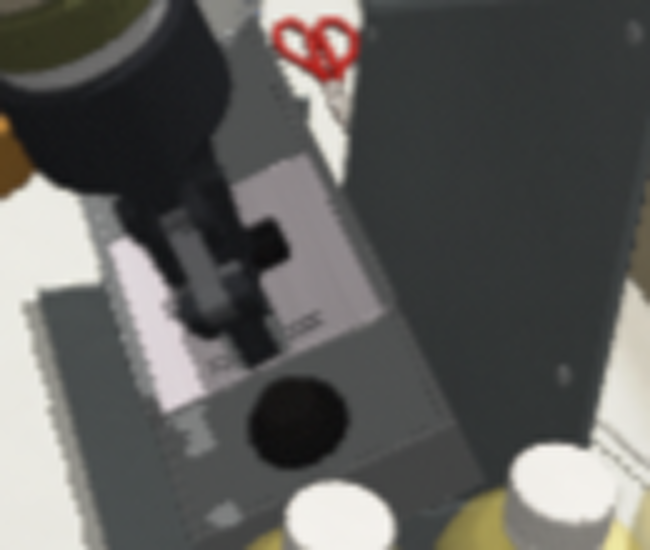

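Call:
{"name": "move_arm", "arguments": {"deltas": [1,0.001,0.001,0.01,0,0,0,1,0,0,0.005,0,0,0,1,0,0,0,0,0,0]}}

```text
clock: 21.8
tcp_pos: [0.6053, -0.2792, 0.1795]
orientation: [0.217, 0.028, 0.976, -0.006]
wrist_force: [-0.6, -0.0, 0.9]
finger_gap: -0.0002
```

Call:
{"name": "move_arm", "arguments": {"deltas": [1,0,0,0.003,0,0,0,1,0,0,0,0,0,0]}}

```text
clock: 22.05
tcp_pos: [0.6068, -0.2799, 0.1775]
orientation: [0.217, 0.028, 0.976, -0.006]
wrist_force: [-0.1, -1.2, -0.7]
finger_gap: -0.0001
```

```bash
python3 -c "
from plan import *
cur()"
```

```text
t 22.05 tcp [ 0.6068 -0.2799  0.1775] case [  0.5 -83.4  41.7] gap -0.0001 F [-0.1 -1.2 -0.7] Fcase [-0.3 -1.2 -0.6] j [-0.66  0.24 -0.31  0.65  0.24 -0.55]
rot err to case(tool deg) [-0.1  0.1 -0.3] to down [-0.1 25.1 -0.3]
```

Call:
{"name": "move_arm", "arguments": {"deltas": [1,0,0,0.002,0,0,0,1,0,0,0,0,0,0]}}

```text
clock: 22.3
tcp_pos: [0.6076, -0.2801, 0.1757]
orientation: [0.217, 0.029, 0.976, -0.006]
wrist_force: [0.4, 0.1, 1.1]
finger_gap: -0.0001
```

Call:
{"name": "move_arm", "arguments": {"deltas": [1,0,0,0.002,0,0,0,1,0,0,0,0,0,0]}}

```text
clock: 22.55
tcp_pos: [0.6084, -0.2801, 0.1738]
orientation: [0.217, 0.028, 0.976, -0.006]
wrist_force: [-0.0, -0.4, -0.4]
finger_gap: -0.0002
```

```bash
python3 -c "
from plan import *
cur()"
```

```text
t 22.55 tcp [ 0.6084 -0.2801  0.1738] case [  0.4 -83.5  37.6] gap -0.0002 F [-0.  -0.4 -0.4] Fcase [-0.2 -0.4 -0.4] j [-0.66  0.24 -0.32  0.64  0.24 -0.55]
rot err to case(tool deg) [-0.1  0.1 -0.3] to down [-0.1 25.1 -0.3]
```

Now 1 mm steps.

Call:
{"name": "move_arm", "arguments": {"deltas": [1,0,0,0.001,0,0,0,1,0,0,0,0,0,0]}}

```text
clock: 22.8
tcp_pos: [0.6089, -0.2801, 0.173]
orientation: [0.217, 0.028, 0.976, -0.006]
wrist_force: [-0.4, 0.2, -0.1]
finger_gap: 0.0001
```

Call:
{"name": "move_arm", "arguments": {"deltas": [1,0,0,0.001,0,0,0,1,0,0,0,0,0,0]}}

```text
clock: 23.05
tcp_pos: [0.6093, -0.2801, 0.172]
orientation: [0.217, 0.028, 0.976, -0.006]
wrist_force: [-0.2, 0.1, -0.1]
finger_gap: 0.0
```

Call:
{"name": "move_arm", "arguments": {"deltas": [1,0,0,0.001,0,0,0,1,0,0,0,0,0,0]}}

```text
clock: 23.3
tcp_pos: [0.6097, -0.2801, 0.1712]
orientation: [0.217, 0.028, 0.976, -0.006]
wrist_force: [0.0, -0.0, -0.5]
finger_gap: -0.0002
```

Call:
{"name": "move_arm", "arguments": {"deltas": [1,0,0,0.001,0,0,0,1,0,0,0,0,0,0]}}

```text
clock: 23.55
tcp_pos: [0.6102, -0.2802, 0.1702]
orientation: [0.217, 0.028, 0.976, -0.006]
wrist_force: [-0.5, 0.5, -0.3]
finger_gap: 0.0001
```

Call:
{"name": "move_arm", "arguments": {"deltas": [1,0,0,0.001,0,0,0,1,0,0,0,0,0,0]}}

```text
clock: 23.8
tcp_pos: [0.6106, -0.2802, 0.1693]
orientation: [0.217, 0.028, 0.976, -0.006]
wrist_force: [-0.4, 0.1, 0.2]
finger_gap: -0.0003
```

Call:
{"name": "move_arm", "arguments": {"deltas": [1,0,0,0.001,0,0,0,1,0,0,0,0,0,0]}}

```text
clock: 24.05
tcp_pos: [0.611, -0.2802, 0.1684]
orientation: [0.217, 0.028, 0.976, -0.006]
wrist_force: [-0.1, -0.2, -0.8]
finger_gap: 0.0002
```

Call:
{"name": "move_arm", "arguments": {"deltas": [1,0,0,0.001,0,0,0,1,0,0,0,0,0,0]}}

```text
clock: 24.3
tcp_pos: [0.6114, -0.2802, 0.1675]
orientation: [0.217, 0.028, 0.976, -0.006]
wrist_force: [0.3, -0.1, 0.8]
finger_gap: 0.0001
```

Call:
{"name": "move_arm", "arguments": {"deltas": [1,0,0,0.001,0,0,0,1,0,0,0,0,0,0]}}

```text
clock: 24.55
tcp_pos: [0.6118, -0.2803, 0.1666]
orientation: [0.217, 0.028, 0.976, -0.006]
wrist_force: [-0.8, -0.2, 1.0]
finger_gap: -0.0001
```

Call:
{"name": "move_arm", "arguments": {"deltas": [1,0,0,0.001,0,0,0,1,0,0,0,0,0,0]}}

```text
clock: 24.8
tcp_pos: [0.6123, -0.2804, 0.166]
orientation: [0.217, 0.028, 0.976, -0.006]
wrist_force: [-1.5, 0.9, 2.3]
finger_gap: -0.0002
```

```bash
python3 -c "
from plan import *
cur()"
```

```text
t 24.8 tcp [ 0.6123 -0.2804  0.166 ] case [  0.6 -83.6  28.9] gap -0.0002 F [-1.5  0.9  2.3] Fcase [-0.5  0.8  2.7] j [-0.65  0.25 -0.32  0.62  0.24 -0.55]
rot err to case(tool deg) [-0.1  0.1 -0.3] to down [-0.1 25.1 -0.3]
```

Call:
{"name": "move_arm", "arguments": {"deltas": [1,0,0,0.001,0,0,0,1,0,0,0,0,0,0]}}

```text
clock: 25.05
tcp_pos: [0.6127, -0.2804, 0.1651]
orientation: [0.217, 0.028, 0.976, -0.006]
wrist_force: [-3.2, 0.8, 3.6]
finger_gap: 0.0001
```

```bash
python3 -c "
from plan import *
cur()"
```

```text
t 25.05 tcp [ 0.6127 -0.2804  0.1651] case [  0.6 -83.6  28. ] gap 0.0001 F [-3.2  0.8  3.6] Fcase [-1.4  0.7  4.6] j [-0.65  0.26 -0.32  0.62  0.24 -0.55]
rot err to case(tool deg) [-0.1  0.1 -0.3] to down [-0.1 25.1 -0.3]
```

Depth is about 1.8 mm, which puts the key surface at case z ≈ 29.9 (TCP). Two more 1 mm steps should bring the click.

Call:
{"name": "move_arm", "arguments": {"deltas": [1,0,0,0.001,0,0,0,1,0,0,0,0,0,0]}}

```text
clock: 25.3
tcp_pos: [0.6132, -0.2804, 0.1641]
orientation: [0.217, 0.028, 0.976, -0.006]
wrist_force: [-2.2, 0.4, 4.0]
finger_gap: -0.0002
```

Call:
{"name": "move_arm", "arguments": {"deltas": [1,0,0,0.001,0,0,0,1,0,0,0,0,0,0]}}

```text
clock: 25.55
tcp_pos: [0.6137, -0.2804, 0.163]
orientation: [0.217, 0.028, 0.976, -0.006]
wrist_force: [-1.2, -0.2, 2.9]
finger_gap: -0.0001
```

```bash
python3 -c "
from plan import *
cur()"
```

```text
t 25.55 tcp [ 0.6137 -0.2804  0.163 ] case [  0.6 -83.6  25.7] gap -0.0001 F [-1.2 -0.2  2.9] Fcase [ 0.1 -0.2  3.1] j [-0.65  0.26 -0.32  0.62  0.24 -0.55]
rot err to case(tool deg) [-0.1  0.1 -0.3] to down [-0.1 25.1 -0.3]
```

Call:
{"name": "move_arm", "arguments": {"deltas": [1,0,0,0.0005,0,0,0,1,0,0,0,0,0,0]}}

```text
clock: 25.8
tcp_pos: [0.6139, -0.2805, 0.1626]
orientation: [0.217, 0.028, 0.976, -0.006]
wrist_force: [-0.2, 0.2, 2.9]
finger_gap: 0.0
```

Call:
{"name": "move_arm", "arguments": {"deltas": [1,0,0,-0.003,0,0,0,1,0,0,-0.007,0,0,0,1,0,0,-0.03,0,0,0,1,0,0,-0.05,0,0,0,1,0.03,0.03,-0.02,0,0,0,1,0.03,0.05,0,0,0,0,1,0.03,0.05,0,0,0,0,1,0,0,0,0,0,0]}}

```text
clock: 26.8
tcp_pos: [0.4895, -0.1389, 0.2215]
orientation: [0.215, 0.027, 0.976, -0.005]
wrist_force: [-0.1, -0.5, 0.3]
finger_gap: -0.0003
```

```bash
python3 -c "
from plan import *
cur()
for c in ['side','top']:
    p=imaging.read_camera(c); np.savez('/tmp/%s4.npz'%c,**p)
    save(p,'end_%s.png'%c)
    L=(cloud(p)-O)@C*1000
    g=p['img'].max(-1)
    m=(abs(L[...,0])<7)&(abs(L[...,1]+84)<7)&(L[...,2]>-5)&(L[...,2]<40); print('key z',m.sum(),np.nanpercentile(L[m][:,2],[10,50,90]))
    d=cv2.absdiff(p['img'],dict(np.load('/tmp/%s3.npz'%c))['img']).max(-1); 
    if c=='side': print('diff in case region since shut',(d[235:310,330:400]>40).sum())
    for t in ['wide_cap','packing_tape','beaker']:
        r=imaging.recognise(p,t); print(c,t,r[0]['centre'] if r else None)
"
```

```text
t 26.8 tcp [ 0.4895 -0.1389  0.2215] case [-93.9  51.2 134.3] gap -0.0003 F [-0.1 -0.5  0.3] Fcase [ 0.1 -0.5  0.3] j [-0.55 -0.12 -0.58  0.72  0.2  -0.46]
rot err to case(tool deg) [ 0.1 -0.2 -0.2] to down [ 0.1 24.8 -0.2]
key z 41 [16.22919719 17.15843363 18.43190651]
diff in case region since shut 0
side wide_cap [268.0, 276.0]
side packing_tape [301.2, 215.5]
side beaker [356.3, 252.0]
key z 24 [18.58868524 19.83006868 26.40169488]
top wide_cap [384.1, 172.9]
top packing_tape [259.0, 190.7]
top beaker [254.7, 152.1]
```

View pics/end_side.png

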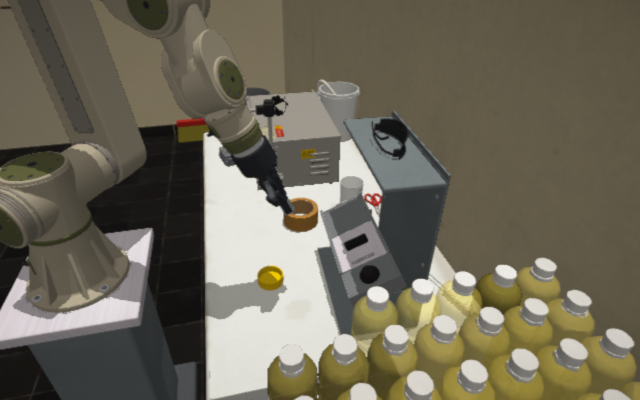

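```bash
python3 -c "
from plan import *
cur()
print(order.hand_in())"
```

```text
t 27.2 tcp [ 0.4941 -0.1442  0.2244] case [-88.3  46.1 134.8] gap -0.0003 F [ 0.7 -0.3 -0.2] Fcase [ 0.5 -0.3 -0.5] j [-0.56 -0.11 -0.57  0.72  0.2  -0.46]
rot err to case(tool deg) [-0.2  0.1 -0.3] to down [-0.1 25.1 -0.3]
the job is handed in; nothing more can be done
None
```

The cap is in the front compartment, the cover is shut and the tally key was pressed past its click and let up again. I handed the job in at about 27 s; no verdict was reported.

**What I did:**
- The cover was about 18 mm open at the start. I gripped its rib and slid it to about 95–97 mm.
- I laid the small cap in the front compartment.
- I slid the cover to its stop and felt the force rise to about 14 N with no further motion.
- I found the key by touch and pressed it about 4 to 4.5 mm. The force peaked at about 4.6 N and fell to about 2.7 N, so it clicked well short of the stop. Then I backed off.

**Last checks:**
- **Cap:** a picture taken before shutting the cover showed it lying in the front compartment. It could not be seen after that.
- **Cover:** in the pictures it moved about 18 mm between its starting position and shut, which fits a fully shut cover to about 1 mm.
- **Key:** its top looks the same as before the press, so it is up again.
- **Arm:** it is clear of everything, with wrist force within noise.

**Where checks disagreed:**
- My case frame turned out to be about 3 mm off along the cover's travel: the stop was felt at 2.8 mm instead of 0.
- In the last pictures the recogniser placed the wide cap (top view) and the beaker (side view) on the case. I took these as false, because the side picture shows the wide cap, tape roll and beaker where they stood at the start.
- The force at the deepest point was a little above the 2 N I expected, but within the sensor noise of about 1 N.

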